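# Latch the lid of a parts case

### The arm

A 6-joint arm with a two-finger parallel gripper is mounted at the origin on a cart in front of the work surface, level with it; the furniture and walls round the work are solid. World frame = base frame: x ahead of the robot, y to its left, z up, the work surface at z = 0. Lengths are in mm, angles in degrees, forces in N, time in s.
With the tool pointing down it reaches from about 325 to 900 mm from the base axis. Payload 6.1 kg.
Tool frame: the origin (TCP) lies on the centre line of the jaws, within the pads' length; the fingertips stand 19 mm ahead of it and the grasp point (between the pads) is the TCP; z points along the fingers, y is the line along which they close (so a half turn about z gives the same grasp; the last joint's range is limited). The gripper opens to 85 mm and grips with 20 to 120 N. Pads are 22 mm wide; open, the fingers measure 114 mm over their backs; the gripper's body (76 mm by 85 mm) begins 54 mm behind the grasp point. The pads swing forward as they close: fully open they stand 13 mm farther back than shut.
Start: joints at [-72.714, 12.628, 87.462, -0, 79.91, -7.225], TCP at [259.286, -568.671, 250.3] pointing down, gripper open.
Joint ranges: [-170.65, 170.65], [-52.31, 119.04], [5.05, 147.46], [-71.25, 251.25], [11.57, 151.72], [-153.62, 153.62]. Speed limits (degrees/s): [147.25, 147.25, 172.46, 180, 180, 180].

### API

Orientations are given as [roll, pitch, yaw] about the fixed x, y, z axes, in that order (R = Rz(yaw) Ry(pitch) Rx(roll)).
In Python, from plant import sense, grab_frame, finish_job, spot_in, silhouettes gives the robot as it stands.
- The arm moves only by the tool send_rows, never from a script. Its argument "increments" is a list of rows, each an object with "hand": the finger opening in mm, from 0 to 85.4; "translation": the shift along the world's x, y, z each as a share of 300 mm, from -1 to 1, a list of three; "yaw": the turn about the world's z as a share of 180 degrees, from -1 to 1. A call has 1 to 10 rows; each row is the pose to reach, as a shift and turn from the pose commanded when the call began, turning the shorter way round; what a row does not reach only later rows make up. A row lasts 1/8 s, in which the tool goes at most 62.5 mm and 10.7 degrees, less where a joint would pass 70% of its speed; a pose out of reach is approached as far as the arm can. A call with a number of a shift or a turn outside -1 to 1 is refused whole. A call with a gripper value outside its range is refused whole. The fingers move at their own pace and stop on an object; the grip force is fixed at half the most. Time passes only in rows, so rows that repeat a pose let the fingers close. It gives the time, the measured TCP pose, the force, the opening and the grip force at its end, in the units of the state.
- sense(): the state, without advancing time (a new reading comes with each control period).
- grab_frame(name): name is "scene" or "top"; returns a dict with "frame" (400x640x3 uint8, red, green, blue), "depth" (400x640 float32, mm along the optical axis (not along the pixel's ray), 0 where there is no reading), "mtx" (3x3 intrinsics, pixels), "D" ([k1, k2, p1, p2, k3] as OpenCV has them; the pictures are not rectified), "extrinsics" (4x4, takes a point from camera to world coordinates). Camera axes: x right, y down, z forward; pixel columns grow to the right and rows downward; lengths in mm; the calibration is good to about 2 mm. A picture is of the moment at which its call begins.
- finish_job(): hands the job in; it is judged then, once.
Trained networks look in the newest picture that a camera, given by its name, has taken for a name from the list of things; names that differ only in an ending like _2 or _b are one class to them, and where a whole thing is asked for, a point or a joint stands for the part that bears it (a point fixed in the world has none). Each returns a list of dicts, best first, with "confidence" (0 to 1); they miss things now and then, are a little off and sometimes report something else, mostly with a low value. They report only what shows in the picture. A call takes as long as a camera call.
- spot_in(camera, query): "position" ([x, y, z] in mm, in world coordinates, good to about 4 mm: the middle of the surface that is visible of it).
- silhouettes(camera, query): "region" (400x640 bool, what is visible of it).
The state is a dict: "clock": time; "joint_pos": joint angles; "dq": joint speeds; "tau": joint torques, N m; "ee_pos": TCP position; "tcp_rot": TCP orientation; "contact_force": force on the tool from outside, world axes, zero at the start; "torque": the same for the moment, N m; "gripper_width": opening from 0.0 (shut) to 1.0 (fully open); "finger_force": force on a finger pad.
Only numpy, scipy, OpenCV 4.12 (cv2) and the standard library are available. Lean on these libraries where they do the work, as an engineer would, in place of code of your own. Each camera call takes 0.05 s, during which the arm holds its last target. There are 200 camera calls.

### The job

The lid of the grey parts case stands open. Lower the lid onto its springy seal, swing the latch's wire loop up and over so that its crossbar drops into the keeper hook on the lid's front edge, then let go of it and press the latch lever down and fully home against the front of the case so that it pulls the lid tight and stays shut. Leave the loose things around the case where they are.

Things in the scene. Friction and masses are not known exactly. Their poses are not given: they have to be found in the camera images.
- case: Grey steel parts case with a hinged lid, 150 mm deep (x), 210 wide (y), 172 high when shut; fixed to the worktop. Origin: centre of its underside. Its x axis points from the front (the face with the latch, towards the robot) to the back, y left, z up. Front face at x = -75 mm. Lid hinge: a line along y at x = 75 mm, z = 148 mm.
- lid (a joint): Lid hinge, rad: 0 = tight shut, grows as the lid's front rises (to 1.2). Stiff: the lid stays where it is left; a few N on its front edge lower it. Lowered and let go, it rests on a springy rubber seal under its front edge, at about 0.05; only the latch can hold it shut against the seal (8 N there, 18 N at 0).
- lid_front (a point): Point on the lid's top face, mid-width, 18 mm behind the lid's front edge and 135 mm in front of the hinge line: a good place to press. The lid is a slab 24 mm thick, 156 mm deep, 214 mm wide. Axes turn with the lid (the case's when shut).
- keeper_seat (a point): Axis of the loop's crossbar when hooked: middle of the keeper, a steel hook 24 mm wide (y) on the lid's front edge. It is a channel along y, open upward, 10.5 mm from front to back. Floor 3 mm below this point; front lip (3.5 mm thick) ends 4 mm above it, back tab 8 mm above it. The lid's top face is 1 mm above this point and starts 11 mm behind it. Moves with the lid; axes the case's when shut.
- latch_pivot (a point): Hinge axis (along the case's y) of the latch lever, 14 mm in front of the case's front face, 117 mm above the worktop. Fixed to the case.
- latch_lever (a joint): Lever hinge, rad: 0 = home, hanging straight down along the case's front (a stop); pi/2 = straight out to the front; at most 2.2. It stays where it is left (0.05 N m). A steel plate 36 mm wide, 4 thick, reaching 60 mm from the pivot; outer face 6 mm outside the line through the pivot. With the loop hooked it takes 3 to 8 N near the tip; close to 0 it goes over centre and stays.
- lever_tip (a point): Point on the lever's outer face (the front one when home), 50 mm along it from the pivot: where to press. Its -x axis points out of that face, its -z axis from the pivot to the tip.
- bail (a joint): Hinge (along the case's y) of the wire loop on the lever, rad; it sits 16 mm from the pivot towards the tip and 3 mm to the lever's inner side (+x of point lever_tip). The loop's lean from upright towards the front is this joint minus joint latch_lever; pi = folded out along the lever, about 0.05 = latched; range -0.3 to 2.95. It stays where it is left (0.025 N m).
- bail_bar (a point): Middle of the loop's crossbar, a 6 mm steel rod along the case's y, 70 mm from the loop's hinge. The loop is 74 mm wide overall. Its z axis points from the loop's hinge to the crossbar and on to the grip.
- bail_grip (a point): Centre of the loop's grip, a dark barrel 14 mm across and 18 mm long (along the case's y) on a stem 24 mm beyond the crossbar. Pinched by its end faces it turns, and may creep, in the jaws. Carrying it (3 to 6 N) moves loop and lever as a two-link chain. The lever must be at 1.9 or more for the bar to clear the keeper's lip (lid resting on its seal); with the bar seated it is at about 1.2.
- nail_carton: Bystander: small printed card box, 50 mm cube, loose, at the front left corner of the case. Origin: centre of its underside.
- oak_block: Bystander: oak offcut 106 x 86 x 48 mm, loose, on the other side of the case. Origin: centre of its underside.
- tape: Bystander: masking tape roll 104 mm across, 24 mm high, loose, in front of the case to one side. Origin: centre of its underside.
- pine_piece: Bystander: softwood block 63 x 115 x 30 mm, loose, in front of the case to the other side. Origin: centre of its underside.

How it is judged:
By the outcome, as a careful person would: the job done as asked, in the order asked, and still so for the second after the job is handed in, with the robot touching nothing.
It also fails if it takes over 64 s, if anything falls off the work surface, if the arm or the gripper's body presses on something with over 40 N, if the wrist force passes 120 N, or if a joint passes its speed limit or range.

## Working session

There is one attempt and no reset: what is moved stays moved. The work goes in short steps, Python scripts to look and compute and a tool call to move; the robot and the scene stay as the last step left them, time stands still between calls to the robot, and variables do not carry over. Pictures are saved under pics/ and viewed, at most 10 in all, crops included, and the job is handed in when it is done.

Besides the shell and the picture viewer there is one more tool, called after ">>>" as a command line: name --argument value ..., lists and objects as JSON in quotes. send_rows: Moves the arm, as the interface text tells. Its arguments: {"type":"object","properties":{"increments":{"type":"array"}},"required":["increments"]}

```bash
mkdir -p pics; ls; python3 - <<'E'
from plant import *
import cv2,numpy as np
s=sense();print({k:np.round(v,2).tolist() for k,v in s.items()})
for c in("scene","top"):
    f=grab_frame(c);cv2.imwrite(f"pics/{c}0.png",f["frame"][:,:,::-1]);print(c,f["mtx"].round(1).tolist(),np.round(f["D"],3),f["extrinsics"].round(3).tolist())
    for q in("case","lid","lid_front","keeper_seat","latch_lever","lever_tip","bail","bail_bar","bail_grip","nail_carton","oak_block","tape","pine_piece"):
        print(q,[(np.round(d["position"]).tolist(),round(d["confidence"],2)) for d in spot_in(c,q)][:2])
E
```

```text
pics
{'clock': 0.0, 'joint_pos': [-72.71, 12.68, 87.53, -0.0, 79.91, -7.22], 'dq': [0.04, -0.11, -0.04, -0.08, -0.02, -0.04], 'tau': [0.0, -49.69, -38.94, -0.0, 0.01, 0.0], 'ee_pos': [259.12, -568.12, 249.19], 'tcp_rot': [-179.89, -0.01, 24.51], 'contact_force': [0.12, -0.53, 0.46], 'torque': [-0.0, -0.01, -0.0], 'finger_force': 0.0, 'gripper_width': 1.0}
scene [[397.9, 0.0, 317.2], [0.0, 397.9, 198.8], [0.0, 0.0, 1.0]] [-0.095  0.     0.     0.     0.   ] [[0.495, -0.368, 0.787, -126.966], [-0.869, -0.191, 0.457, -659.507], [-0.018, -0.91, -0.414, 504.662], [0.0, 0.0, 0.0, 1.0]]
case [([537.0, -324.0, 112.0], 0.9), ([563.0, -322.0, 239.0], 0.18)]
lid [([538.0, -324.0, 112.0], 0.71), ([557.0, -321.0, 239.0], 0.62)]
lid_front [([558.0, -328.0, 238.0], 0.91)]
keeper_seat [([559.0, -324.0, 240.0], 0.68)]
latch_lever []
lever_tip [([455.0, -314.0, 137.0], 0.66)]
bail [([432.0, -312.0, 156.0], 0.46)]
bail_bar [([433.0, -311.0, 158.0], 0.56)]
bail_grip [([430.0, -311.0, 164.0], 0.66)]
nail_carton [([503.0, -173.0, 43.0], 0.72)]
oak_block [([517.0, -522.0, 46.0], 0.72), ([541.0, -327.0, 113
[... 220 characters left out ...]
.974], [-0.999, 0.016, 0.029, -292.864], [-0.031, -0.144, -0.989, 994.505], [0.0, 0.0, 0.0, 1.0]]
case [([577.0, -321.0, 194.0], 0.95), ([395.0, -445.0, 24.0], 0.73)]
lid [([604.0, -328.0, 223.0], 0.81)]
lid_front [([606.0, -333.0, 221.0], 0.96)]
keeper_seat [([605.0, -332.0, 224.0], 0.94)]
latch_lever [([470.0, -304.0, 130.0], 0.75)]
lever_tip [([470.0, -307.0, 132.0], 0.73)]
bail []
bail_bar [([439.0, -301.0, 158.0], 0.85), ([469.0, -307.0, 130.0], 0.36)]
bail_grip [([444.0, -296.0, 158.0], 0.91), ([512.0, -158.0, 51.0], 0.23)]
nail_carton [([511.0, -160.0, 52.0], 0.92)]
oak_block [([549.0, -513.0, 46.0], 0.96)]
tape [([392.0, -450.0, 22.0], 0.9)]
pine_piece [([443.0, -153.0, 31.0], 0.57)]
```

View pics/scene0.png

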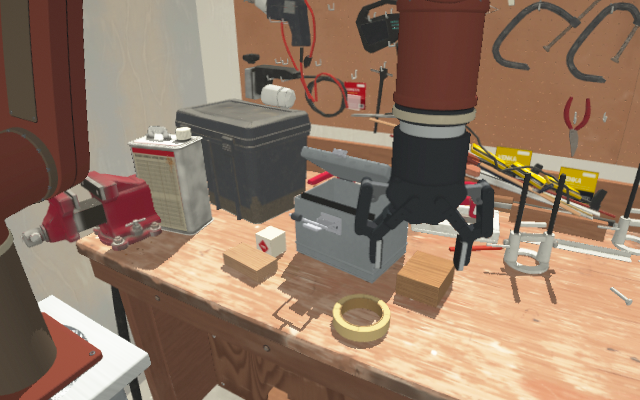

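View pics/top0.png

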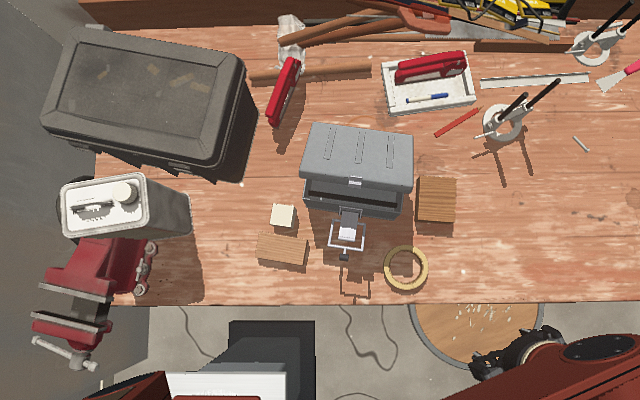

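The scene view shows the case at (350,225) with its lid half open, and the loop sticking out at (315,215). In the top view the loop crossbar is at (345,247), the grip at (344,256), the lever at (350,222) and the keeper at (355,181). Next I'll fit the case pose from depth.

```bash
cat > h.py <<'E'
from plant import *
import cv2,numpy as np
def cloud(c):
    f=grab_frame(c);d=f["depth"];v,u=np.mgrid[:400,:640]
    p=cv2.undistortPoints(np.stack([u,v],-1).reshape(-1,1,2).astype(np.float32),f["mtx"],np.array(f["D"])).reshape(400,640,2)
    P=np.dstack([p*d[...,None],d])@f["extrinsics"][:3,:3].T+f["extrinsics"][:3,3]
    P[d<=0]=np.nan
    return f,P
def plane(P,tol=3,it=400):
    r=np.random.default_rng(0);b=None
    for _ in range(it):
        q=P[r.choice(len(P),3,False)];n=np.cross(q[1]-q[0],q[2]-q[0]);L=np.linalg.norm(n)
        if L<1:continue
        m=abs((P-q[0])@(n/L))<tol
        if b is None or m.sum()>b.sum():b=m
    Q=P[b];c=Q.mean(0);n=np.linalg.svd(Q-c,full_matrices=False)[2][2]
    return c,n,Q
E
python3 - <<'E'
from h import *
for c in("top","scene"):
    f,P=cloud(c)
    box=(P[...,0]>400)&(P[...,0]<720)&(P[...,1]>-450)&(P[...,1]<-200)
    np.save(c+"P.npy",P)
    if c=="top":
        L=P[box&(P[...,2]>160)];ctr,n,Q=plane(L);n*=np.sign(n[2])
        print("lid n",n,"c",ctr,len(Q),"angle",np.degrees(np.arccos(n[2])),"yaw",np.degrees(np.arctan2(-n[1],-n[0])))
        yaw=np.arctan2(-n[1],-n[0])
    else:
        m=box&(P[...,2]>15)&(P[...,2]<105)&(P[...,0]<560)
        for s in silhouettes(c,"case")[:1]: m&=s["region"]
        L=P[m];ctr,n,Q=plane(L);print("front n",n,ctr,len(Q),"yaw",np.degrees(np.arctan2(-n[1],-n[0])))
    for lab,Q in((c,Q),):
        for yw in np.radians([0,3,5,7,10]):
            R=np.array([[np.cos(yw),np.sin(yw)],[-np.sin(yw),np.cos(yw)]]);q=Q[:,:2]@R.T
            print(np.degrees(yw).round(),np.percentile(q,[0.5,2,98,99.5],axis=0).round(1).tolist())
E
```

```text
lid n [ 0.55995785 -0.09165742  0.82343556] c [ 614.35859858 -330.43776598  215.30797608] 5533 angle 34.56979942079141 yaw 170.70390569551216
0.0 [[543.2, -437.4], [548.4, -430.9], [685.5, -228.8], [692.2, -222.5]]
3.0 [[522.8, -470.8], [527.9, -462.9], [669.9, -260.2], [677.7, -252.9]]
5.0 [[507.4, -492.2], [513.6, -483.8], [658.6, -280.6], [667.3, -272.9]]
7.0 [[491.2, -513.0], [498.4, -504.3], [646.7, -300.5], [656.2, -292.5]]
10.0 [[465.6, -543.3], [474.1, -533.7], [627.7, -329.8], [638.0, -320.9]]
front n [-0.98699073  0.16060093  0.00752607] [ 523.30614276 -325.36950526   56.24696726] 2387 yaw -9.24204206452932
0.0 [[507.1, -416.4], [508.3, -411.6], [541.1, -217.3], [542.3, -213.1]]
3.0 [[484.9, -442.4], [486.1, -437.7], [528.8, -245.3], [530.3, -241.1]]
5.0 [[469.3, -459.1], [470.5, -454.4], [519.9, -263.6], [521.6, -259.4]]
7.0 [[453.1, -475.2], [454.5, -470.5], [510.3, -281.6], [512.1, -277.4]]
10.0 [[427.7, -498.3], [429.2, -493.6], [494.9, -307.9], [496.8, -303.9]]
```

```bash
python3 - <<'E'
from h import *
yw=np.radians(-9.25);ex=np.array([np.cos(yw),np.sin(yw)]);ey=np.array([-ex[1],ex[0]])
T=np.load("topP.npy");S=np.load("sceneP.npy")
def box(P):return (P[...,0]>400)&(P[...,0]<720)&(P[...,1]>-460)&(P[...,1]<-190)
for P,lab,lo in((T,'top lid',160),(S,'scene front',15)):
    Q=P[box(P)&(P[...,2]>lo)&((P[...,2]<105) if lab[0]=='s' else True)]
    c,n,Q=plane(Q)
    print(lab,np.percentile(Q[:,:2]@ey,[.2,1,3,97,99,99.8]).round(1),np.percentile(Q[:,:2]@ex,[.2,1,3,50,97,99,99.8]).round(1),np.percentile(Q[:,2],[.5,50,99.5]).round(1),(c@n).round(1),n.round(3))
# latch: points in front of face
F=523.3*ex[0]-325.37*ex[1]*0+(-325.37)*ex[1]
print("front face u",F)
for P,lab in((T,'top'),(S,'scene')):
    u=P[...,:2]@ex;v=P[...,:2]@ey
    m=box(P)&(u<F-6)&(P[...,2]>100)&(u>F-160)
    i=np.argwhere(m);print(lab,m.sum(),"v range",np.percentile(v[m],[1,50,99]).round(1))
    for a in range(-130,0,6):
        k=m&(u-F>=a)&(u-F<a+6)
        if k.sum():print(a,k.sum(),"v",v[k].min().round(1),v[k].max().round(1),"z",np.percentile(P[k][:,2],[0,25,50,75,100]).round(1))
E
```

```text
top lid [-331.5 -329.8 -325.7 -128.  -123.6 -121.7] [586.4 598.2 603.  657.4 723.7 727.  728.8] [166.8 217.2 264.3] -551.6 [-0.56   0.092 -0.823]
scene front [-329.9 -327.7 -321.8 -130.1 -124.4 -122.5] [565.8 566.1 566.6 568.8 570.8 571.1 571.5] [ 15.4  55.3 104.2] -568.4 [-0.987  0.161  0.007]
front face u 568.7960071914862
top 963 v range [-262.9 -226.9 -190.6]
-118 25 v -234.7 -218.3 z [172.5 174.3 175.7 177.1 180. ]
-112 28 v -235.8 -217.9 z [173.6 175.9 176.7 177.9 179.3]
-106 16 v -235.0 -219.1 z [166.8 167.6 174.8 175.4 177.3]
-100 8 v -229.7 -224.1 z [161.  161.7 164.5 166.  166.9]
-94 109 v -263.7 -189.9 z [153.9 158.4 159.5 160.5 162.7]
-88 19 v -263.2 -190.8 z [150.6 154.5 155.4 155.9 160.1]
-82 15 v -262.6 -190.3 z [146.5 150.  150.8 152.3 153.9]
-76 60 v -262.1 -191.1 z [130.6 134.3 135.9 137.9 150.2]
-70 65 v -263.5 -189.8 z [128.6 131.8 134.  140.6 148.2]
-64 66 v -262.9 -190.9 z [127.6 130.1 131.2 134.4 142.8]
-58 64 v -262.3 -190.1 z [126.5 128.8 130.4 132.2 138.3]
-52 61 v -263.7 -191.2 z [124.5 127.4 128.4 129.8 134.6]
-46 64 v -263.2 -190.0 z [121.  125.9 127.1 12
[... 776 characters left out ...]
152.5 152.9 155. ]
-76 47 v -263.2 -209.1 z [130.1 132.9 134.8 136.5 152.2]
-70 32 v -262.9 -210.5 z [129.2 135.9 137.2 138.  147.2]
-64 21 v -263.6 -216.9 z [130.3 132.4 133.  138.1 145. ]
-58 20 v -262.8 -192.3 z [129.5 130.9 131.7 133.1 137.6]
-52 8 v -263.9 -194.9 z [126.6 128.8 129.9 131.8 135.3]
-46 7 v -263.0 -191.1 z [121.4 124.7 126.3 128.5 130.5]
-40 20 v -262.3 -209.7 z [117.  123.4 127.5 128.1 128.9]
-34 27 v -263.5 -210.5 z [114.9 123.4 126.3 127.2 127.9]
-28 27 v -249.4 -209.1 z [116.6 124.7 125.3 125.9 126.9]
-22 40 v -250.5 -202.9 z [114.  119.6 123.1 124.7 127.2]
-16 37 v -251.7 -203.9 z [109.4 122.3 123.2 123.9 126.8]
-10 17 v -251.2 -203.4 z [110.9 116.3 121.1 123.  126.8]
```

```bash
python3 - <<'E'
from h import *
from scipy.spatial.transform import Rotation as Ro
s=sense();R=Ro.from_euler("xyz",s["tcp_rot"],degrees=True).as_matrix();t=np.array(s["ee_pos"])
S=np.load("sceneP.npy");p=(S-t)@R
m=(abs(p[...,0])<70)&(abs(p[...,1])<110)&(p[...,2]>-150)&(p[...,2]<40)
q=p[m]
for z in range(-150,40,8):
    k=q[(q[:,2]>=z)&(q[:,2]<z+8)]
    if len(k)<3: print(z,len(k));continue
    y=np.sort(k[:,1]);h=np.histogram(y,np.arange(-100,101,10))[0]
    print(z,len(k),"y",y[0].round(),y[-1].round(),"x",k[:,0].min().round(),h.tolist())
f=grab_frame("scene");im=f["frame"][130:290,330:520,::-1];cv2.imwrite("pics/grip.png",cv2.resize(im,None,fx=3,fy=3))
E
```

```text
-150 643 y -39.0 34.0 x -37.0 [0, 0, 0, 0, 0, 0, 102, 99, 97, 95, 93, 78, 63, 16, 0, 0, 0, 0, 0, 0]
-142 618 y -39.0 34.0 x -37.0 [0, 0, 0, 0, 0, 0, 89, 100, 96, 90, 86, 82, 61, 14, 0, 0, 0, 0, 0, 0]
-134 607 y -39.0 34.0 x -37.0 [0, 0, 0, 0, 0, 0, 93, 93, 92, 96, 81, 76, 63, 13, 0, 0, 0, 0, 0, 0]
-126 590 y -39.0 34.0 x -37.0 [0, 0, 0, 0, 0, 0, 89, 94, 93, 85, 79, 79, 57, 14, 0, 0, 0, 0, 0, 0]
-118 525 y -39.0 35.0 x -36.0 [0, 0, 0, 0, 0, 0, 86, 79, 80, 77, 74, 62, 54, 13, 0, 0, 0, 0, 0, 0]
-110 144 y -39.0 36.0 x -34.0 [0, 0, 0, 0, 0, 0, 55, 30, 9, 12, 9, 4, 9, 16, 0, 0, 0, 0, 0, 0]
-102 919 y -68.0 66.0 x -12.0 [0, 0, 0, 105, 67, 48, 89, 72, 60, 49, 44, 54, 68, 61, 47, 98, 57, 0, 0, 0]
-94 999 y -69.0 68.0 x -19.0 [0, 0, 0, 64, 68, 70, 67, 66, 105, 68, 83, 84, 69, 63, 58, 87, 47, 0, 0, 0]
-86 898 y -70.0 69.0 x -19.0 [0, 0, 1, 76, 66, 14, 65, 100, 73, 59, 78, 79, 70, 50, 21, 83, 63, 0, 0, 0]
-78 613 y -71.0 69.0 x -19.0 [0, 0, 15, 70, 7, 0, 43, 73, 39, 65, 66, 51, 66, 11, 0, 47, 60, 0, 0, 0]
-70 706 y -73.0 70.0 x -16.0 [0, 0, 28, 63, 0, 3, 95, 59, 47, 63, 63, 59, 62, 47, 0, 49, 6
[... 193 characters left out ...]
29, 58, 73, 115, 19, 0, 0]
-46 412 y -74.0 72.0 x -13.0 [0, 0, 18, 41, 84, 63, 3, 0, 0, 0, 0, 0, 0, 7, 63, 67, 56, 10, 0, 0]
-38 166 y -63.0 63.0 x -12.0 [0, 0, 0, 4, 36, 30, 0, 0, 0, 0, 0, 0, 0, 0, 69, 23, 4, 0, 0, 0]
-30 175 y -56.0 55.0 x -10.0 [0, 0, 0, 0, 38, 36, 0, 0, 0, 0, 0, 0, 0, 0, 75, 26, 0, 0, 0, 0]
-22 177 y -57.0 55.0 x -10.0 [0, 0, 0, 0, 43, 32, 0, 0, 0, 0, 0, 0, 0, 0, 70, 32, 0, 0, 0, 0]
-14 174 y -57.0 56.0 x -10.0 [0, 0, 0, 0, 42, 34, 0, 0, 0, 0, 0, 0, 0, 0, 70, 28, 0, 0, 0, 0]
-6 140 y -57.0 54.0 x -10.0 [0, 0, 0, 0, 23, 33, 0, 0, 0, 0, 0, 0, 0, 0, 69, 15, 0, 0, 0, 0]
2 32 y -51.0 47.0 x -8.0 [0, 0, 0, 0, 4, 8, 0, 0, 0, 0, 0, 0, 0, 0, 20, 0, 0, 0, 0, 0]
10 0
18 0
26 0
34 0
```

View pics/grip.png

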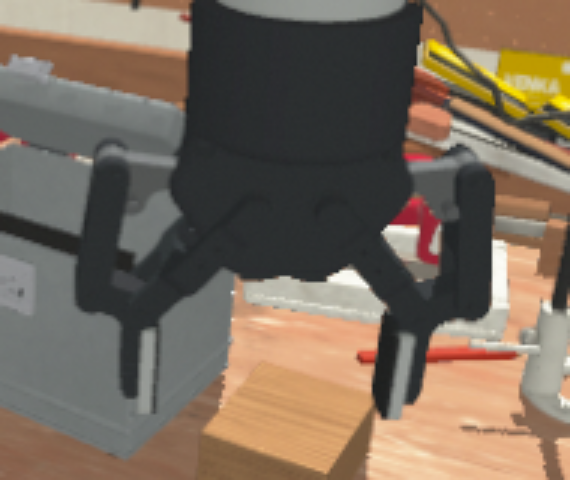

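The open gripper's profile is known now: each finger's outer bar bulges to 75 mm from the tool axis, 54 mm behind the TCP. That bulge can press the lever home without the body hitting the loop or keeper. First I'll lower the lid.

>>> send_rows --increments '[{"hand": 0,"translation": [0,0,0.2],"yaw": 0},{"hand": 0,"translation": [0.9,0.75,0.25],"yaw": -0.1875},{"hand": 0,"translation": [0.9,0.75,0.25],"yaw": -0.1875},{"hand": 0,"translation": [0.9,0.75,0.25],"yaw": -0.1875},{"hand": 0,"translation": [0.9,0.75,0.25],"yaw": -0.1875},{"hand": 0,"translation": [0.9,0.75,0.25],"yaw": -0.1875},{"hand": 0,"translation": [0.9,0.75,0.25],"yaw": -0.1875},{"hand": 0,"translation": [0.9,0.75,0.25],"yaw": -0.1875},{"hand": 0,"translation": [0.9,0.75,0.25],"yaw": -0.1875}]'

```text
clock: 2.72
ee_pos: [529.1, -343.7, 325.1]
tcp_rot: [180.0, 0.0, -9.2]
contact_force: [-0.6, 0.1, -1.6]
gripper_width: -0.004
finger_force: 0.0
```

>>> send_rows --increments '[{"hand": 0,"translation": [0.16,0.067,-0.118],"yaw": 0},{"hand": 0,"translation": [0.158,0.067,-0.19],"yaw": 0},{"hand": 0,"translation": [0.143,0.07,-0.225],"yaw": 0},{"hand": 0,"translation": [0.127,0.0725,-0.242],"yaw": 0},{"hand": 0,"translation": [0.114,0.075,-0.26],"yaw": 0},{"hand": 0,"translation": [0.101,0.077,-0.279],"yaw": 0},{"hand": 0,"translation": [0.09,0.079,-0.298],"yaw": 0},{"hand": 0,"translation": [0.078,0.08,-0.318],"yaw": 0},{"hand": 0,"translation": [0.069,0.082,-0.339],"yaw": 0},{"hand": 0,"translation": [0.06,0.083,-0.36],"yaw": 0}]'

```text
clock: 3.98
ee_pos: [547.1, -318.6, 216.8]
tcp_rot: [-180.0, 0.0, -9.2]
contact_force: [0.0, -0.6, 0.9]
gripper_width: -0.002
finger_force: 0.4
```

>>> send_rows --increments '[{"hand": 0,"translation": [-0.008,0.001,-0.022],"yaw": 0},{"hand": 0,"translation": [-0.015,0.003,-0.043],"yaw": 0},{"hand": 0,"translation": [-0.018,0.004,-0.055],"yaw": 0},{"hand": 0,"translation": [-0.02,0.004,-0.065],"yaw": 0},{"hand": 0,"translation": [-0.02,0.004,-0.071],"yaw": 0},{"hand": 0,"translation": [-0.02,0.004,-0.071],"yaw": 0}]'

```text
clock: 4.72
ee_pos: [541.1, -317.4, 197.2]
tcp_rot: [-180.0, 0.0, -9.2]
contact_force: [-4.0, 2.4, 7.1]
gripper_width: -0.0
finger_force: 3.6
```

>>> send_rows --increments '[{"hand": 0,"translation": [0,0,-0.007],"yaw": 0},{"hand": 0,"translation": [0,0,-0.01],"yaw": 0},{"hand": 0,"translation": [0,0,-0.01],"yaw": 0}]'

```text
clock: 5.1
ee_pos: [540.7, -317.3, 195.1]
tcp_rot: [-180.0, 0.1, -9.2]
contact_force: [-6.1, 4.2, 11.3]
gripper_width: 0.001
finger_force: 6.0
```

>>> send_rows --increments '[{"hand": 0,"translation": [0,0,0.15],"yaw": 0},{"hand": 45,"translation": [0.15,-0.02,0.4],"yaw": 0},{"hand": 45,"translation": [0.15,-0.02,0.4],"yaw": 0},{"hand": 45,"translation": [0.15,-0.02,0.4],"yaw": 0}]'

```text
clock: 5.6
ee_pos: [587.6, -324.0, 315.3]
tcp_rot: [179.9, -0.2, -9.2]
contact_force: [-0.3, 0.0, 0.1]
gripper_width: 0.528
finger_force: 0.0
```

```bash
cat >> h.py <<'E'
yw=np.radians(-9.25);EX=np.array([np.cos(yw),np.sin(yw)]);EY=np.array([-EX[1],EX[0]]);O=643.8*EX-226.6*EY
def case(P): return np.dstack([(P[...,:2]-O)@EX,(P[...,:2]-O)@EY,P[...,2]])
def world(x,y,z): return np.r_[O+x*EX+y*EY,z]
E
python3 - <<'E'
from h import *
print(sense()["ee_pos"])
for c in("top","scene"):
    f,P=cloud(c);C=case(P);cv2.imwrite(f"pics/{c}1.png",cv2.resize(f["frame"][100:300,240:500,::-1],None,fx=3,fy=3))
    x,y,z=np.moveaxis(C,2,0)
    def st(m,l):
        q=C[m]
        if len(q): print(c,l,len(q),q.min(0).round(1),np.median(q,0).round(1),q.max(0).round(1))
    st((abs(y)<12)&(x<-178)&(x>-205)&(z>160)&(z<190),"grip")
    st((abs(y)<36)&(abs(y)>14)&(x<-155)&(x>-178)&(z>140)&(z<190),"bar")
    st((abs(y)<16)&(x<-100)&(x>-150)&(z>105)&(z<150),"lever")
    m=(abs(y)<100)&(x>-65)&(x<60)&(z>140)&(z<200);q=C[m]
    if m.sum()>200:
        c0,n,Q=plane(q);n*=np.sign(n[2]);zf=lambda X:c0[2]-(n[0]*(X-c0[0]))/n[2];print("lid",n.round(3),zf(-60).round(1),zf(60).round(1))
    for a in range(-100,-60,3):
        k=(abs(y)<9)&(x>=a)&(x<a+3)&(z>140)&(z<215)
        if k.sum():print(a,k.sum(),np.percentile(z[k],[0,50,100]).round(1))
E
```

```text
[ 587.63457367 -324.01756112  315.2818183 ]
top grip 63 [-192.3   -9.2  171. ] [-186.    -0.5  176.2] [-178.7    8.6  180.3]
top bar 78 [-168.8  -36.   151.6] [-165.2  -15.8  158.9] [-155.1   34.9  162. ]
top lever 328 [-150.   -15.8  119.7] [-127.    -0.9  129. ] [-100.    16.   139.2]
lid [ 0.054 -0.001  0.999] 178.6 172.2
-100 12 [174.5 182.3 185.6]
-97 5 [174.4 176.7 180.2]
-94 5 [175.7 176.5 177.8]
-91 5 [175.1 176.6 177.3]
-88 6 [175.  176.  188.9]
-85 2 [183.  185.6 188.2]
-82 1 [177. 177. 177.]
scene grip 74 [-189.8   -9.4  166.9] [-186.1   -2.1  174.8] [-179.     9.2  180.3]
scene bar 43 [-166.8  -35.7  152.6] [-164.   -26.4  159.8] [-156.7   35.   162.1]
scene lever 108 [-147.8  -15.7  117.2] [-134.9   -1.3  132.4] [-100.1   15.   138.7]
lid [0.051 0.    0.999] 180.1 174.0
-100 6 [176.6 181.1 183.5]
-97 30 [173.8 180.1 185.1]
-94 1 [184.4 184.4 184.4]
-88 1 [176.6 176.6 176.6]
-85 16 [177.1 182.4 189. ]
-82 21 [176.7 183.2 188.4]
-79 18 [141.9 163.1 167.9]
-76 27 [140.2 145.  179.3]
-73 5 [141.7 146.3 180.4]
-70 2 [179.8 180.3 180.8]
-67 19 [144.2 148.  180.1]
-64 9 [143.2 179.4 181.5]
-61 5 [179.  179.5 181. ]
```

>>> send_rows --increments '[{"hand": 45,"translation": [-0.565,0.0853,-0.15],"yaw": 0},{"hand": 45,"translation": [-0.565,0.0853,-0.15],"yaw": 0},{"hand": 45,"translation": [-0.565,0.0853,-0.2],"yaw": 0},{"hand": 45,"translation": [-0.565,0.0853,-0.28],"yaw": 0},{"hand": 45,"translation": [-0.565,0.0853,-0.37],"yaw": 0},{"hand": 45,"translation": [-0.565,0.0853,-0.455],"yaw": 0},{"hand": 45,"translation": [-0.565,0.0853,-0.455],"yaw": 0}]'

```text
clock: 6.58
ee_pos: [414.0, -295.7, 172.4]
tcp_rot: [-179.7, 0.4, -9.3]
contact_force: [0.5, -0.4, -0.4]
gripper_width: 0.53
finger_force: 0.0
```

```bash
python3 - <<'E'
from h import *
print(sense()["ee_pos"],world(-184.5,-.5,176.5))
ims=[]
for c,(a,b) in(("top",(190,300)),("scene",(170,255))):
    f,P=cloud(c);ims.append(cv2.resize(f["frame"][a-20:a+80,b:b+130,::-1],(520,400),interpolation=cv2.INTER_CUBIC) if c=="top" else cv2.resize(f["frame"][a-30:a+70,b:b+130,::-1],(520,400),interpolation=cv2.INTER_CUBIC))
cv2.imwrite("pics/g1.png",cv2.resize(np.hstack(ims),(800,308)))
E
```

```text
[ 413.959892   -295.67498399  172.37446659] [ 416.82279451 -297.97593523  176.5       ]
```

View pics/g1.png

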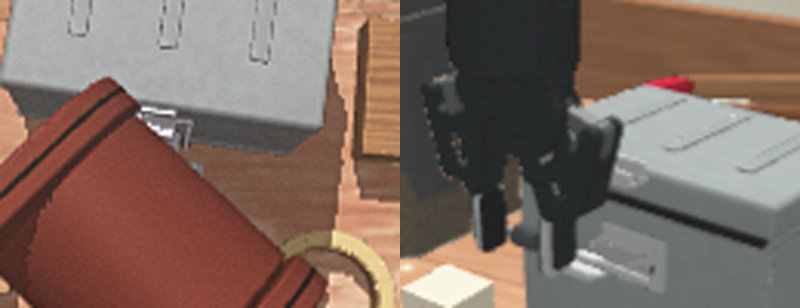

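The right panel shows the barrel at about (523,235), between the two pads at (487,220) and (558,230). The top camera is blocked by the arm. The pose is still settling, so I'll hold briefly and then close.

>>> send_rows --increments '[{"hand": 45,"translation": [0,0,0],"yaw": 0},{"hand": 45,"translation": [0,0,0],"yaw": 0}]'

```text
clock: 6.92
ee_pos: [417.2, -298.4, 177.5]
tcp_rot: [179.9, -0.1, -9.2]
contact_force: [0.2, -0.1, 0.4]
gripper_width: 0.528
finger_force: 0.0
```

>>> send_rows --increments '[{"hand": 10,"translation": [0,0,0],"yaw": 0},{"hand": 10,"translation": [0,0,0],"yaw": 0},{"hand": 10,"translation": [0,0,0],"yaw": 0},{"hand": 10,"translation": [0,0,0],"yaw": 0}]'

```text
clock: 7.42
ee_pos: [416.7, -298.1, 176.6]
tcp_rot: [180.0, 0.0, -9.2]
contact_force: [-1.8, -0.1, 1.0]
gripper_width: 0.189
finger_force: 58.5
```

```bash
cat >> h.py <<'E'
from scipy.optimize import fsolve
PV=np.array([-89,117.])
def chain(th,ln,L=94):
    s,c=np.sin(th),np.cos(th)
    return PV+16*np.array([-s,-c])-3*np.array([-c,s])+L*np.array([-np.sin(ln),np.cos(ln)])
def ik(p,L=94,g=(1.8,1.)): return fsolve(lambda q:chain(q[0],q[1],L)-p,g)
SEAT=np.array([-87.65,179.2])
E
python3 - <<'E'
from h import *
for g0 in([-184.3,171.5],[-183,171],[-184.3,173]):
    print(g0,ik(g0))
p0=np.array([-184.5,176.6])
q0=ik([-183.6,171.5]);print(q0)
off=p0-chain(*q0)
W0=world(p0[0],0,p0[1])
def show(th,ln,l=''):
    t=chain(th,ln)+off;w=world(t[0],0,t[1]);print(l,round(th,2),round(ln,2),"bail",round(th+ln,2),"bar",chain(th,ln,70).round(1),"tcp",t.round(1),"share",((w-W0)/300).round(4))
for th,ln in[(q0[0],q0[1]),(1.9,1.0),(2.0,.9),(2.05,.75),(2.1,.6),(2.1,.45),(2.1,.3),(2.1,.15),(2.1,0),(2.1,-.1),(2.1,-.17),(2.1,-.24)]: show(th,ln)
for z in(190,187,184,181,179.2,178):
    q=ik([SEAT[0],z],70,(1.9,-.2));show(*q,l=str(z))
E
```

```text
[-184.3, 171.5] [2.04708601 1.01206595]
[-183, 171] [1.82947397 0.97426011]
[-184.3, 173] [2.28755577 1.03955388]
[1.93660447 0.98998228]
 1.94 0.99 bail 2.93 bar [-163.5  158.3] tcp [-184.5  176.6] share [0. 0. 0.]
 1.9 1.0 bail 2.9 bar [-164.   157.2] tcp [-185.1  175.2] share [-0.002   0.0003 -0.0046]
 2.0 0.9 bail 2.9 bar [-159.6  164.4] tcp [-179.3  184.5] share [ 0.017  -0.0028  0.0262]
 2.05 0.75 bail 2.8 bar [-152.3  172.9] tcp [-169.6  195.6] share [ 0.0492 -0.008   0.0633]
 2.1 0.6 bail 2.7 bar [-143.9  180.3] tcp [-158.3  205.2] share [ 0.0862 -0.014   0.0952]
 2.1 0.45 bail 2.55 bar [-134.8  185.5] tcp [-146.1  212.2] share [ 0.1263 -0.0206  0.1188]
 2.1 0.3 bail 2.4 bar [-125.   189.4] tcp [-133.   217.4] share [ 0.1694 -0.0276  0.136 ]
 2.1 0.15 bail 2.25 bar [-114.8  191.7] tcp [-119.3  220.5] share [ 0.2146 -0.0349  0.1464]
 2.1 0 bail 2.1 bar [-104.3  192.5] tcp [-105.2  221.6] share [ 0.2608 -0.0425  0.15  ]
 2.1 -0.1 bail 2.0 bar [-97.3 192.1] tcp [-95.8 221.1] share [ 0.2917 -0.0475  0.1484]
 2.1 -0.17 bail 1.93 bar [-92.5 191.5] tcp [-89.3 220.2] share [ 0.3131 -
[... 169 characters left out ...]
re [ 0.3347 -0.0545  0.1393]
187 1.89 -0.25 bail 1.64 bar [-87.6 187. ] tcp [-82.6 215.3] share [ 0.3354 -0.0546  0.1291]
184 1.71 -0.25 bail 1.46 bar [-87.6 184. ] tcp [-82.5 212.3] share [ 0.3355 -0.0546  0.1191]
181 1.52 -0.25 bail 1.27 bar [-87.6 181. ] tcp [-82.7 209.4] share [ 0.335  -0.0546  0.1092]
179.2 1.39 -0.24 bail 1.15 bar [-87.6 179.2] tcp [-82.9 207.6] share [ 0.3343 -0.0545  0.1034]
178 1.3 -0.23 bail 1.07 bar [-87.6 178. ] tcp [-83.1 206.5] share [ 0.3337 -0.0543  0.0996]h.py:26: RuntimeWarning: The iteration is not making good progress, as measured by the 
 improvement from the last ten iterations.
  def ik(p,L=94,g=(1.8,1.)): return fsolve(lambda q:chain(q[0],q[1],L)-p,g)
```

>>> send_rows --increments '[{"hand": 10,"translation": [0.017,-0.0028,0.023],"yaw": 0},{"hand": 10,"translation": [0.033,-0.0054,0.042],"yaw": 0},{"hand": 10,"translation": [0.0492,-0.008,0.059],"yaw": 0},{"hand": 10,"translation": [0.067,-0.011,0.075],"yaw": 0},{"hand": 10,"translation": [0.0862,-0.014,0.09],"yaw": 0},{"hand": 10,"translation": [0.106,-0.0173,0.103],"yaw": 0},{"hand": 10,"translation": [0.1263,-0.0206,0.114],"yaw": 0},{"hand": 10,"translation": [0.148,-0.024,0.123],"yaw": 0},{"hand": 10,"translation": [0.1694,-0.0276,0.131],"yaw": 0},{"hand": 10,"translation": [0.1694,-0.0276,0.131],"yaw": 0}]'

```text
clock: 8.68
ee_pos: [468.5, -306.3, 216.6]
tcp_rot: [180.0, -0.1, -9.2]
contact_force: [-0.1, -0.6, -0.7]
gripper_width: 0.116
finger_force: 0.0
```

```bash
cat > look.py <<'E'
from h import *
import sys
s=sense();t=np.array(s["ee_pos"]);d=t[:2]-O;print("tcp case",(d@EX).round(1),(d@EY).round(1),t[2].round(1),"F",np.round(s["contact_force"],1),s["gripper_width"])
for c in("scene","top"):
    f,P=cloud(c);C=case(P);x,y,z=np.moveaxis(C,2,0)
    np.save(c+"C.npy",C)
    if c=="scene":cv2.imwrite(f"pics/{sys.argv[1]}.png",cv2.resize(f["frame"][150:270,270:430,::-1],(800,600),interpolation=cv2.INTER_CUBIC))
    m=(abs(y)<38)&(x<-70)&(x>-175)&(z>85)&(z<215)
    print(c,m.sum())
    for l,k in(("arms/bar side",m&(abs(y)>25)),("lever",m&(abs(y)<17)&(z<150)),("bar mid",m&(abs(y)<29)&(abs(y)>13)&(z>160)),("grip",m&(abs(y)<11)&(z>185))):
        q=C[k]
        if len(q):
            print(l,len(q))
            for a in range(-172,-70,6):
                w=q[(q[:,0]>=a)&(q[:,0]<a+6)]
                if len(w)>1:print("  ",a,len(w),np.percentile(w[:,2],[0,50,100]).round(1),end=";")
            print()
E
python3 look.py a1
```

```text
tcp case -132.2 -0.4 216.6 F [-0.1 -0.6 -0.7] 0.1163300467214529
scene 1489
arms/bar side 452
   -148 27 [180.3 184.3 187. ];   -142 22 [171.2 178.3 187.2];   -136 23 [162.2 168.6 175.5];   -130 24 [151.5 159.1 168.5];   -124 21 [142.6 148.6 156.9];   -118 17 [133.8 139.2 149. ];   -112 22 [124.7 128.6 136.6];   -106 12 [122.7 126.6 127.5];   -82 105 [ 86.9 162.1 179.7];   -76 179 [ 85.  125.5 180.8];
lever 278
   -124 3 [145.6 147.3 148.9];   -118 3 [138.6 140.7 140.7];   -112 22 [123.2 126.1 140.4];   -106 30 [121.8 126.7 136.1];   -100 3 [124.  124.2 127.6];   -94 8 [119.2 120.1 123.1];   -82 109 [ 85.5 120.8 145.4];   -76 99 [ 85.2 136.7 147.5];
bar mid 172
   -148 29 [180.9 184.5 187.3];   -142 30 [180.8 205.7 214. ];   -136 9 [204.  209.7 214.5];   -130 11 [202.9 210.3 214.6];   -124 2 [209.3 209.9 210.5];   -82 64 [160.  169.1 179.6];   -76 27 [166.5 179.2 181.5];
grip 194
   -166 14 [201.5 204.2 207.4];   -160 50 [197.5 207.  211.1];   -154 15 [191.5 204.4 210.8];   -148 24 [185.1 190.3 213.9];   -142 48 [185.5 206.4 214.8];   -136 19 [197.2 204.8 213.7];   -130 5 [197.3 199.6 213.2];   -88 8 [185.1 186.8 188.9];   -82 9 [186.6 187.4 188.7];
top 0
```

View pics/a1.png

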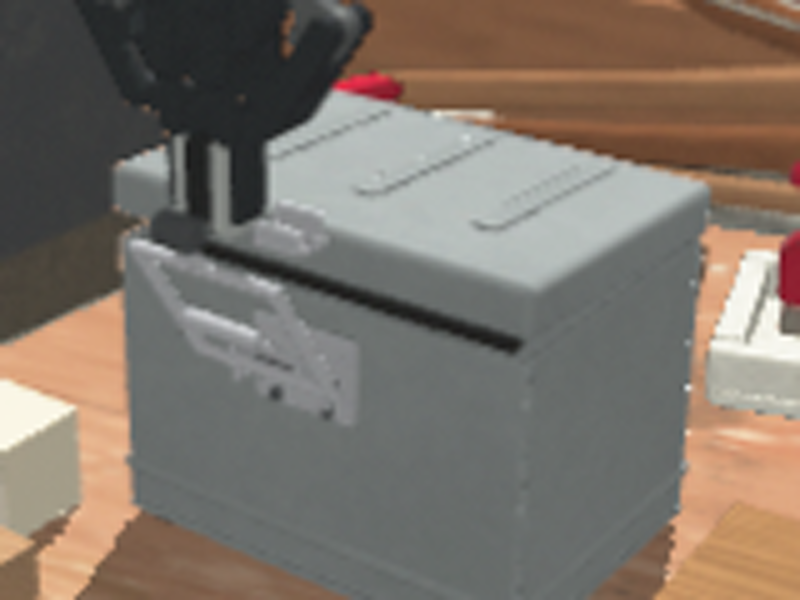

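The barrel has slipped out of the jaws. The loop now leans forward about 0.6 rad, with the barrel at about (180,230) in the crop and the pads behind it at (240,190). I'll back off, measure again and regrasp nearer the barrel's centre.

>>> send_rows --increments '[{"hand": 10,"translation": [0,0,0.15],"yaw": 0},{"hand": 45,"translation": [0.3,-0.05,0.3],"yaw": 0},{"hand": 45,"translation": [0.4,-0.065,0.3],"yaw": 0},{"hand": 45,"translation": [0.4,-0.065,0.3],"yaw": 0},{"hand": 45,"translation": [0.4,-0.065,0.3],"yaw": 0}]'

```text
clock: 9.4
ee_pos: [587.4, -325.4, 304.9]
tcp_rot: [-180.0, 0.1, -9.2]
contact_force: [-0.7, -0.4, 0.1]
gripper_width: 0.529
finger_force: 0.0
```

```bash
python3 look.py a2
```

```text
tcp case -11.8 -0.2 304.9 F [-0.7 -0.4  0.1] 0.5292225481144474
scene 1406
arms/bar side 486
   -148 24 [181.4 184.3 187.5];   -142 25 [171.5 178.1 186.9];   -136 21 [161.8 168.8 177.2];   -130 22 [153.1 159.9 168.9];   -124 22 [143.7 150.2 158.1];   -118 21 [133.5 138.6 152.9];   -112 21 [123.5 128.9 135.2];   -106 13 [121.9 125.6 128.7];   -82 115 [ 89.7 165.1 179.3];   -76 202 [ 85.1 125.7 181.6];
lever 285
   -130 2 [146.2 148.  149.8];   -124 3 [141.3 146.6 149.3];   -118 5 [138.9 140.2 145.3];   -112 24 [122.6 126.1 140.7];   -106 27 [122.3 126.9 132.2];   -100 6 [124.  125.7 128.9];   -94 8 [118.7 119.9 123.2];   -82 107 [ 85.6 121.6 146.9];   -76 102 [ 85.3 137.3 147.8];
bar mid 139
   -148 32 [181.3 184.1 186.7];   -142 11 [184.1 185.9 186.6];   -82 63 [160.1 170.3 179.5];   -76 33 [166.9 179.2 181.6];
grip 122
   -166 24 [200.8 204.4 208.6];   -160 39 [197.9 208.1 211.2];   -154 18 [189.  202.5 211. ];   -148 17 [185.1 185.9 202.7];   -142 4 [185.  185.9 186.9];   -88 5 [185.9 186.3 188. ];   -82 14 [185.6 187.2 188.7];
top 686
arms/bar side 138
   -148 18 [181.1 184.2 187.8];   -142 8 [175.8 178.6 181.9];   -136 7 [164.2 168.9 170.5];   -130 9 [152.5 158.3 162.8];   -124 6 [144.4 149.  151.7];   -118 7 [134.9 140.5 145.4];   -112 13 [120.7 125.9 132.7];   -106 3 [124.5 125.1 126.4];   -82 46 [ 85.1 161.9 180.6];   -76 20 [176.1 179.4 182.2];
lever 187
   -130 27 [144.6 148.1 149.8];   -124 39 [140.5 143.9 147.6];   -118 33 [136.8 140.2 143.1];   -112 28 [130.9 135.2 138.9];   -106 25 [128.3 130.6 135.4];   -100 22 [121.4 126.6 130.4];   -94 5 [121.7 122.1 122.4];   -88 2 [ 99.5 111.7 123.9];   -82 6 [105.9 129.8 135.1];
bar mid 90
   -148 35 [181.6 184.7 186.5];   -142 3 [160.  183.2 184.1];   -82 30 [160.7 175.9 180.8];   -76 22 [177.7 179.4 181.1];
grip 84
   -166 25 [200.8 208.1 211.5];   -160 29 [205.9 208.8 212.2];   -154 17 [192.2 206.  209.1];   -148 13 [185.1 186.3 191.7];
```

```bash
cat >> h.py <<'E'
from scipy.optimize import least_squares
def fitlatch(C,g,fixz=None):
    x,y,z=np.moveaxis(C,2,0);ok=np.isfinite(x)
    def res(p,sets=None):
        d=p[:2]-PV;th,ln=p[2],p[3]
        n=np.array([-np.cos(th),np.sin(th)])
        gr=chain(th,ln)+d;br=chain(th,ln,70)+d
        r=[]
        for nm,Q in sets:
            if nm=="l":e=(Q-p[:2])@n-6
            elif nm=="b":e=np.hypot(*(Q-br).T)-3
            else:e=np.hypot(*(Q-gr).T)-7
            r.append(e/np.sqrt(len(e)))
        return np.concatenate(r)
    p=np.array([PV[0]-2,PV[1],*g])
    for _ in range(4):
        d=p[:2]-PV;gr=chain(p[2],p[3])+d;br=chain(p[2],p[3],70)+d;D=np.array([-np.sin(p[2]),-np.cos(p[2])])
        n=np.array([-np.cos(p[2]),np.sin(p[2])]);s=(x-p[0])*D[0]+(z-p[1])*D[1];e=(x-p[0])*n[0]+(z-p[1])*n[1]
        L=ok&(abs(y)<14)&(s>8)&(s<58)&(abs(e-6)<4)
        B=ok&(abs(y)<29)&(abs(y)>11)&(np.hypot(x-br[0],z-br[1])<8)
        G=ok&(abs(y)<8)&(np.hypot(x-gr[0],z-gr[1])<11)
        sets=[(k,np.c_[x[m],z[m]]) for k,m in(("l",L),("b",B),("g",G)) if m.sum()>4]
        p=least_squares(res,p,args=(sets,),loss="soft_l1").x
    yg=[float(np.median(y[m]).round(1)) for m in(B,G) if m.any()]
    return p,{k:len(q) for k,q in sets},yg,chain(p[2],p[3])+p[:2]-PV
E
python3 - <<'E'
from h import *
for c in("scene","top"):
    C=np.load(c+"C.npy");print(c,*fitlatch(C,(2.19,.57)))
    x,y,z=np.moveaxis(C,2,0)
    m=(abs(y)<11)&(x>-103)&(x<-74)&(z>165)&(z<192)
    q=C[m];q=q[np.argsort(q[:,0])];print([(round(float(a)),round(float(b))) for a,_,b in q])
    m=(abs(y)>40)&(abs(y)<95)&(x>-90)&(x<-70)&(z>150)&(z<185);q=C[m];print("lid edge",[(a,np.percentile(q[(q[:,0]>=a)&(q[:,0]<a+2),2],[0,50,100]).round(0).tolist()) for a in range(-88,-70,2) if ((q[:,0]>=a)&(q[:,0]<a+2)).sum()>3])
    m=(abs(y)>45)&(abs(y)<95)&(x>-90)&(x<-60)&(z>20)&(z<130);print("front",m.sum(),np.median(x[m]).round(1))
for c in("scene","top"):
    C=case(np.load(c+"P.npy"));print(c,"initial",*fitlatch(C,(1.85,.98)))
E
```

```text
scene [-98.4107367  110.47570687   2.36716109   0.45412004] {'l': 63, 'b': 46, 'g': 63} [-12.0, -2.6] [-152.97929153  204.28773034]
[(-98, 179), (-98, 178), (-97, 175), (-97, 176), (-97, 181), (-97, 177), (-97, 180), (-97, 178), (-97, 176), (-97, 176), (-97, 182), (-97, 181), (-97, 181), (-96, 176), (-96, 183), (-96, 175), (-96, 185), (-96, 178), (-96, 183), (-96, 184), (-96, 176), (-96, 181), (-96, 185), (-96, 182), (-96, 176), (-96, 184), (-96, 179), (-96, 180), (-95, 174), (-95, 180), (-95, 184), (-95, 178), (-95, 183), (-95, 178), (-95, 181), (-95, 185), (-95, 176), (-95, 179), (-95, 177), (-95, 182), (-95, 185), (-95, 183), (-95, 178), (-95, 177), (-94, 181), (-94, 176), (-94, 184), (-93, 184), (-93, 184), (-91, 175), (-88, 176), (-87, 177), (-85, 186), (-85, 176), (-84, 175), (-84, 178), (-84, 177), (-83, 180), (-83, 181), (-83, 179), (-83, 182), (-83, 180), (-83, 186), (-83, 186), (-83, 183), (-83, 181), (-82, 180), (-82, 188), (-82, 187), (-82, 184), (-82, 183), (-82, 184), (-82, 182), (-82, 183), (-82, 186), (-82, 180), (-82, 184), (-82, 182), (-82, 180), (-82, 179), (-82, 1
[... 831 characters left out ...]
 (-97, 184), (-97, 181), (-97, 182), (-96, 179), (-94, 178), (-94, 174), (-94, 177), (-94, 177), (-92, 178), (-92, 175), (-92, 177), (-90, 176), (-90, 178), (-88, 176), (-88, 177), (-86, 180), (-85, 175), (-84, 184)]
lid edge [(-82, [159.0, 168.0, 178.0]), (-80, [169.0, 177.0, 180.0]), (-78, [175.0, 178.0, 182.0]), (-76, [174.0, 179.0, 182.0]), (-74, [176.0, 179.0, 183.0]), (-72, [176.0, 179.0, 182.0])]
front 251 -78.8
scene initial [-89.0078915  116.87962013   1.79519343   0.95139241] {'l': 62, 'b': 25, 'g': 66} [-20.2, -2.4] [-181.81142025  172.08682498]
top initial [-92.56251221 115.64980748   1.78819104   0.94930518] {'l': 296, 'b': 54, 'g': 61} [-0.4, -0.0] [-185.25602181  170.90272573]
```

```bash
python3 - <<'E'
from h import *
for c,pv in(("scene",(-89,116.9)),("top",(-92.56,115.65))):
    C=np.load(c+"C.npy");x,y,z=np.moveaxis(C,2,0)
    a=np.c_[x.ravel(),y.ravel(),z.ravel()];a=a[np.isfinite(a[:,0])]
    G=a[(abs(a[:,1])<8)&(a[:,0]>-170)&(a[:,0]<-150)&(a[:,2]>194)&(a[:,2]<214)]
    B=a[(abs(a[:,1])<30)&(abs(a[:,1])>11)&(a[:,0]>-152)&(a[:,0]<-136)&(a[:,2]>176)&(a[:,2]<190)]
    for nm,Q,r in(("g",G,7),("b",B,3)):
        q=Q[:,[0,2]];p=least_squares(lambda p:np.hypot(*(q-p).T)-r,q.mean(0)+[3,-4],loss="soft_l1");print(c,nm,len(q),p.x.round(1),"rms",np.sqrt(np.mean(p.fun**2)).round(2),"rel pivot",(p.x-pv).round(1), "y",Q[:,1].min().round(1),Q[:,1].max().round(1))
print(chain(2.2,.56)-PV,chain(2.2,.56,70)-PV,chain(2.2,.6)-PV,chain(2.2,.6,70)-PV)
E
```

```text
scene g 59 [-153.8  203.9] rms 1.42 rel pivot [-64.8  87. ] y -8.0 7.3
scene b 51 [-141.   183.3] rms 0.75 rel pivot [-52.   66.4] y -29.8 29.8
top g 62 [-157.8  202.7] rms 1.07 rel pivot [-65.3  87.1] y -7.9 8.0
top b 45 [-145.   182.6] rms 0.86 rel pivot [-52.4  67. ] y -29.2 22.3
[-64.63294842  86.6325091 ] [-51.88447967  66.29838644] [-67.77783831  84.57207647] [-54.22641895  64.76402171]
```

```bash
python3 - <<'E'
from h import *
w=world(-154.8,-.3,206.3);c=np.array([587.6,-325.8,305.8]);print(w,((w-c)/300).round(4))
g0=chain(2.2,.56)
def show(th,ln,l=''):
    d=chain(th,ln)-g0;print(l,round(th,2),round(ln,2),"bar",(chain(th,ln,70)-PV).round(1),"share",(np.r_[d[0]*EX,d[1]]/300).round(4).tolist())
for th,ln in[(2.1,.54),(2.05,.45),(2.05,.35),(2.05,.25),(2.05,.15),(2.05,.07),(2.05,0),(2.05,-.07),(2.05,-.14),(2.05,-.19),(2.05,-.24)]: show(th,ln)
for z in(190,187,184,181,179.2,178):
    show(*ik([SEAT[0],z],70,(1.9,-.2)),l=str(z))
E
```

```text
[ 446.16873511 -302.55259015  206.3       ] [-0.4714  0.0775 -0.3317]
 2.1 0.54 bar [-51.3  65.5] share [0.0032, -0.0005, -0.0017]
 2.05 0.45 bar [-46.   67.7] share [0.0269, -0.0044, 0.0091]
 2.05 0.35 bar [-39.6  70.5] share [0.0553, -0.009, 0.0213]
 2.05 0.25 bar [-32.9  72.5] share [0.0849, -0.0138, 0.0305]
 2.05 0.15 bar [-26.   73.9] share [0.1152, -0.0188, 0.0368]
 2.05 0.07 bar [-20.5  74.5] share [0.1397, -0.0228, 0.0395]
 2.05 0 bar [-15.6  74.7] share [0.1614, -0.0263, 0.0403]
 2.05 -0.07 bar [-10.7  74.5] share [0.183, -0.0298, 0.0395]
 2.05 -0.14 bar [-5.8 74. ] share [0.2045, -0.0333, 0.0372]
 2.05 -0.19 bar [-2.4 73.5] share [0.2198, -0.0358, 0.0346]
 2.05 -0.24 bar [ 1.1 72.7] share [0.2349, -0.0383, 0.0313]
190 2.07 -0.24 bar [ 1.4 73. ] share [0.2361, -0.0384, 0.0322]
187 1.89 -0.25 bar [ 1.3 70. ] share [0.2368, -0.0386, 0.022]
184 1.71 -0.25 bar [ 1.4 67. ] share [0.2369, -0.0386, 0.012]
181 1.52 -0.25 bar [ 1.4 64. ] share [0.2364, -0.0385, 0.0021]
179.2 1.39 -0.24 bar [ 1.4 62.2] share [0.2358, -0.0384, -0.0037]
178 1.3 -0.23 bar [ 1.4 61. ] share [0.2351, -0.0383, -0.0076]
```

>>> send_rows --increments '[{"hand": 34,"translation": [-0.471,0.0775,-0.15],"yaw": 0},{"hand": 34,"translation": [-0.471,0.0775,-0.18],"yaw": 0},{"hand": 34,"translation": [-0.471,0.0775,-0.2],"yaw": 0},{"hand": 34,"translation": [-0.471,0.0775,-0.23],"yaw": 0},{"hand": 34,"translation": [-0.471,0.0775,-0.27],"yaw": 0},{"hand": 34,"translation": [-0.471,0.0775,-0.31],"yaw": 0},{"hand": 34,"translation": [-0.471,0.0775,-0.329],"yaw": 0},{"hand": 34,"translation": [-0.471,0.0775,-0.329],"yaw": 0},{"hand": 34,"translation": [-0.471,0.0775,-0.329],"yaw": 0}]'

```text
clock: 10.62
ee_pos: [446.7, -302.7, 207.4]
tcp_rot: [180.0, -0.0, -9.2]
contact_force: [0.7, 0.5, 0.4]
gripper_width: 0.396
finger_force: 0.0
```

>>> send_rows --increments '[{"hand": 8,"translation": [0,0,0],"yaw": 0},{"hand": 8,"translation": [0,0,0],"yaw": 0},{"hand": 8,"translation": [0,0,0],"yaw": 0},{"hand": 8,"translation": [0,0,0],"yaw": 0}]'

```text
clock: 11.12
ee_pos: [446.3, -302.8, 207.5]
tcp_rot: [180.0, -0.0, -9.2]
contact_force: [-1.7, -1.2, 2.3]
gripper_width: 0.192
finger_force: 58.8
```

>>> send_rows --increments '[{"hand": 8,"translation": [0.0032,-0.0005,-0.0017],"yaw": 0},{"hand": 8,"translation": [0.015,-0.0025,0.004],"yaw": 0},{"hand": 8,"translation": [0.0269,-0.0044,0.0091],"yaw": 0},{"hand": 8,"translation": [0.041,-0.0067,0.0155],"yaw": 0},{"hand": 8,"translation": [0.0553,-0.009,0.0213],"yaw": 0},{"hand": 8,"translation": [0.07,-0.0114,0.0262],"yaw": 0},{"hand": 8,"translation": [0.0849,-0.0138,0.0305],"yaw": 0},{"hand": 8,"translation": [0.0849,-0.0138,0.0305],"yaw": 0}]'

```text
clock: 12.12
ee_pos: [472.4, -306.8, 215.9]
tcp_rot: [180.0, -0.0, -9.2]
contact_force: [1.0, -3.9, -6.5]
gripper_width: 0.166
finger_force: 58.4
```

```bash
python3 - <<'E'
from h import *
s=sense();t=np.array(s["ee_pos"]);d=t[:2]-O;print("tcp case",(d@EX).round(1),(d@EY).round(1),t[2].round(1),"F",np.round(s["contact_force"],1),s["gripper_width"],s["finger_force"])
f,P=cloud("scene");C=case(P);np.save("sceneC.npy",C)
print(fitlatch(C,(2.05,.25)),"expected th 2.05 ln .25")
x,y,z=np.moveaxis(C,2,0)
a=C.reshape(-1,3);a=a[np.isfinite(a[:,0])];b=chain(2.05,.25,70)
B=a[(abs(a[:,1])<30)&(abs(a[:,1])>11)&(np.hypot(a[:,0]-b[0],a[:,2]-b[1])<11)];print("bar exp",b,len(B));q=B[:,[0,2]]
p=least_squares(lambda p:np.hypot(*(q-p).T)-3,q.mean(0)+[2,-2],loss="soft_l1");print("bar",p.x)
E
```

```text
tcp case -128.3 -0.3 215.9 F [ 1.  -3.9 -6.5] 0.16622490218982394 58.43685328960419
(array([-99.97161176, 111.00849228,   2.40748465,   0.28302799]), {'l': 72, 'b': 48, 'g': 70}, [-11.8, -2.8], array([-139.16855827,  211.13771236])) expected th 2.05 ln .25
bar exp [-121.89929312  189.53894548] 28
bar [-129.23489788  189.35551712]
```

```bash
python3 - <<'E'
from h import *
f=grab_frame("scene");cv2.imwrite("pics/a3.png",cv2.resize(f["frame"][160:240,280:380,::-1],(750,600),interpolation=cv2.INTER_CUBIC))
E
```

```text
(no output)
```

View pics/a3.png

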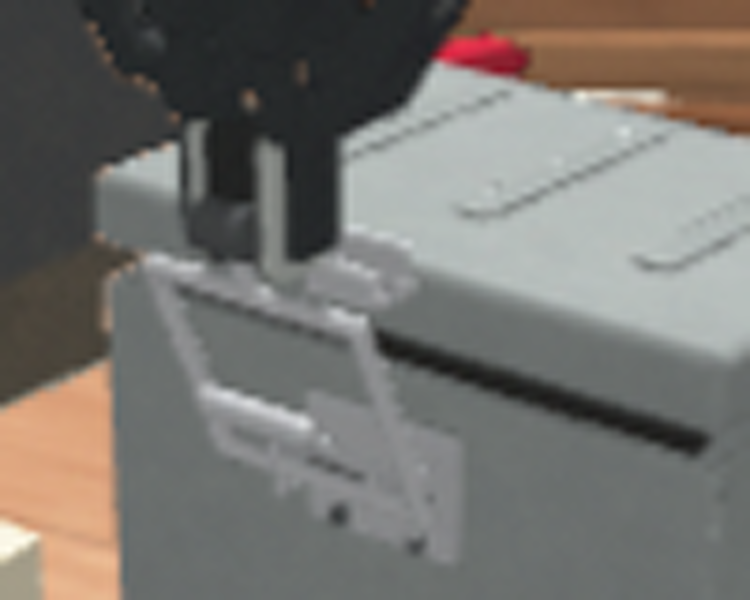

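The barrel, at about (220,230), is creeping out of the jaws at the lower front edge of the pads. The lever is at its 2.2 stop. I'll let go and repinch with the jaws closing front to back across the barrel, so that it is held squarely in x.

>>> send_rows --increments '[{"hand": 40,"translation": [0,0,0],"yaw": 0},{"hand": 40,"translation": [0,0,0.03],"yaw": 0},{"hand": 40,"translation": [0.05,-0.008,0.2],"yaw": 0},{"hand": 45,"translation": [0.3,-0.05,0.3],"yaw": 0},{"hand": 45,"translation": [0.35,-0.057,0.3],"yaw": 0},{"hand": 45,"translation": [0.35,-0.057,0.3],"yaw": 0}]'

```text
clock: 12.98
ee_pos: [578.7, -323.5, 307.8]
tcp_rot: [180.0, -0.1, -9.1]
contact_force: [-0.6, 0.1, 0.1]
gripper_width: 0.528
finger_force: 0.0
```

```bash
cat > meas.py <<'E'
from h import *
import sys
th,ln=map(float,sys.argv[1:3])
s=sense();print(np.round(s["ee_pos"],1),np.round(s["joint_pos"],1),s["clock"])
for c,pv in(("scene",np.array((-89,116.9))),("top",np.array((-92.56,115.65)))):
    f,P=cloud(c);C=case(P);a=C.reshape(-1,3);a=a[np.isfinite(a[:,0])]
    g=chain(th,ln)-PV+pv;b=chain(th,ln,70)-PV+pv
    for nm,y0,y1,c0,r in(("g",0,8,g,7),("b",11,30,b,3)):
        c0=c0.copy()
        for _ in range(4):
            Q=a[(abs(a[:,1])<y1)&(abs(a[:,1])>y0)&(np.hypot(a[:,0]-c0[0],a[:,2]-c0[1])<r+6)];q=Q[:,[0,2]]
            if len(q)<6:break
            p=least_squares(lambda p:np.hypot(*(q-p).T)-r,c0,loss="soft_l1");c0=p.x
        print(c,nm,len(q),c0.round(1),"rel pivot",(c0-pv).round(1),"y",np.median(Q[:,1]).round(1),"ik",ik(c0-pv+PV,94 if nm=="g" else 70,(th,ln)).round(2))
E
python3 meas.py 2.2 .35 2>/dev/null
```

```text
[ 578.7 -323.5  307.8] [-36.   16.1  77.2   0.   86.6  63.1] 12.975
scene g 69 [-138.6  211.3] rel pivot [-49.6  94.4] y -2.1 ik [2.21 0.38]
scene b 52 [-129.9  189.6] rel pivot [-40.9  72.7] y -11.3 ik [2.27 0.39]
top g 62 [-142.4  210.6] rel pivot [-49.8  94.9] y -0.2 ik [2.27 0.39]
top b 31 [-133.4  188.7] rel pivot [-40.9  73.1] y -20.8 ik [2.31 0.4 ]
```

>>> send_rows --increments '[{"hand": 36,"translation": [-0.15,0.025,-0.1],"yaw": 0.06},{"hand": 36,"translation": [-0.3867,0.0638,-0.15],"yaw": 0.12},{"hand": 36,"translation": [-0.3867,0.0638,-0.15],"yaw": 0.18},{"hand": 36,"translation": [-0.3867,0.0638,-0.15],"yaw": 0.24},{"hand": 36,"translation": [-0.3867,0.0638,-0.15],"yaw": 0.3},{"hand": 36,"translation": [-0.3867,0.0638,-0.15],"yaw": 0.36},{"hand": 36,"translation": [-0.3867,0.0638,-0.15],"yaw": 0.42},{"hand": 36,"translation": [-0.3867,0.0638,-0.15],"yaw": 0.48},{"hand": 36,"translation": [-0.3867,0.0638,-0.17],"yaw": 0.5},{"hand": 36,"translation": [-0.3867,0.0638,-0.17],"yaw": 0.5}]'

```text
clock: 14.32
ee_pos: [459.5, -304.0, 254.8]
tcp_rot: [-179.9, -0.0, 80.7]
contact_force: [-0.3, -0.3, 0.1]
gripper_width: 0.42
finger_force: 0.0
```

>>> send_rows --increments '[{"hand": 36,"translation": [0,0,-0.06],"yaw": 0},{"hand": 36,"translation": [0,0,-0.114],"yaw": 0},{"hand": 36,"translation": [0,0,-0.114],"yaw": 0},{"hand": 6,"translation": [0,0,-0.114],"yaw": 0},{"hand": 6,"translation": [0,0,-0.114],"yaw": 0},{"hand": 6,"translation": [0,0,-0.114],"yaw": 0},{"hand": 6,"translation": [0,0,-0.114],"yaw": 0}]'

```text
clock: 15.2
ee_pos: [461.0, -304.7, 221.5]
tcp_rot: [180.0, 0.0, 80.8]
contact_force: [0.3, -0.2, 0.8]
gripper_width: 0.137
finger_force: 58.4
```

```bash
python3 meas.py 2.2 .385 2>/dev/null
```

```text
[ 461.  -304.7  221.5] [-41.6   4.  100.2   0.   75.7 -32.4] 15.2
scene g 72 [-145.5  212.8] rel pivot [-56.5  95.9] y -4.9 ik [2.79 0.53]
scene b 40 [-129.2  189.6] rel pivot [-40.2  72.7] y -15.3 ik [2.25 0.38]
top g 0 [-142.6  209.8] rel pivot [-50.   94.1] y nan ik [2.2  0.38]
top b 0 [-133.6  187.5] rel pivot [-41.   71.9] y nan ik [2.2  0.38]
```

```bash
python3 - <<'E'
from h import *
g0=chain(2.2,.3736)
def show(th,ln,l=''):
    d=chain(th,ln)-g0;print(l,round(th,2),round(ln,2),"bar",(chain(th,ln,70)-PV).round(1),"share",(np.r_[d[0]*EX,d[1]]/300).round(4).tolist())
for th,ln in[(2.18,.3),(2.17,.2),(2.17,.1),(2.17,0),(2.17,-.08),(2.17,-.16),(2.17,-.23)]: show(th,ln)
for z in(190,187,184,181,179.2,178): show(*ik([SEAT[0],z],70,(1.9,-.2)),l=str(z))
E
```

```text
2.18 0.3 bar [-35.5  73.6] share [0.021, -0.0034, 0.0066]
 2.17 0.2 bar [-28.8  75.2] share [0.0508, -0.0083, 0.0139]
 2.17 0.1 bar [-21.9  76.2] share [0.0813, -0.0132, 0.0186]
 2.17 0 bar [-14.9  76.5] share [0.1122, -0.0183, 0.0201]
 2.17 -0.08 bar [-9.3 76.3] share [0.1369, -0.0223, 0.0191]
 2.17 -0.16 bar [-3.8 75.7] share [0.1615, -0.0263, 0.0161]
 2.17 -0.23 bar [ 1.1 74.7] share [0.1827, -0.0298, 0.0119]
190 2.07 -0.24 bar [ 1.4 73. ] share [0.1847, -0.0301, 0.006]
187 1.89 -0.25 bar [ 1.3 70. ] share [0.1854, -0.0302, -0.0042]
184 1.71 -0.25 bar [ 1.4 67. ] share [0.1855, -0.0302, -0.0143]
181 1.52 -0.25 bar [ 1.4 64. ] share [0.185, -0.0301, -0.0241]
179.2 1.39 -0.24 bar [ 1.4 62.2] share [0.1844, -0.03, -0.03]
178 1.3 -0.23 bar [ 1.4 61. ] share [0.1837, -0.0299, -0.0338]
```

>>> send_rows --increments '[{"hand": 6,"translation": [0.021,-0.0034,0.006],"yaw": 0},{"hand": 6,"translation": [0.036,-0.0058,0.01],"yaw": 0},{"hand": 6,"translation": [0.0508,-0.0083,0.0135],"yaw": 0},{"hand": 6,"translation": [0.066,-0.0107,0.016],"yaw": 0},{"hand": 6,"translation": [0.0813,-0.0132,0.018],"yaw": 0},{"hand": 6,"translation": [0.097,-0.0158,0.019],"yaw": 0},{"hand": 6,"translation": [0.1122,-0.0183,0.0195],"yaw": 0},{"hand": 6,"translation": [0.1122,-0.0183,0.0195],"yaw": 0}]'

```text
clock: 16.3
ee_pos: [494.4, -310.1, 226.8]
tcp_rot: [-179.9, 0.0, 80.8]
contact_force: [-1.9, 0.4, 3.8]
gripper_width: 0.126
finger_force: 58.8
```

```bash
python3 meas.py 2.17 .0 2>/dev/null
```

```text
[ 494.4 -310.1  226.8] [-39.8   8.   95.3  -0.   76.7 -30.6] 16.3
scene g 44 [-104.6  224.4] rel pivot [-15.6 107.5] y -6.3 ik [2.77 0.07]
scene b 46 [-104.4  191. ] rel pivot [-15.4  74.1] y -0.1 ik [ 2.01 -0.  ]
top g 0 [-107.5  216.2] rel pivot [-14.9 100.5] y nan ik [2.17 0.  ]
top b 0 [-107.5  192.2] rel pivot [-14.9  76.5] y nan ik [2.17 0.  ]
```

>>> send_rows --increments '[{"hand": 6,"translation": [0.0125,-0.002,0.001],"yaw": 0},{"hand": 6,"translation": [0.025,-0.004,0.001],"yaw": 0},{"hand": 6,"translation": [0.037,-0.006,0],"yaw": 0},{"hand": 6,"translation": [0.0495,-0.008,-0.002],"yaw": 0},{"hand": 6,"translation": [0.061,-0.01,-0.004],"yaw": 0},{"hand": 6,"translation": [0.0715,-0.0116,-0.007],"yaw": 0},{"hand": 6,"translation": [0.0715,-0.0116,-0.007],"yaw": 0}]'

```text
clock: 17.27
ee_pos: [515.3, -313.5, 224.6]
tcp_rot: [-179.9, -0.0, 80.8]
contact_force: [-6.0, -0.2, 2.3]
gripper_width: 0.131
finger_force: 59.2
```

```bash
python3 meas.py 2.05 -.23 2>/dev/null; python3 - <<'E'
from h import *
f=grab_frame("scene");cv2.imwrite("pics/a4.png",cv2.resize(f["frame"][150:230,300:400,::-1],(750,600),interpolation=cv2.INTER_CUBIC))
E
```

```text
[ 515.3 -313.5  224.6] [-38.8  10.8  92.3  -0.1  76.9 -29.5] 17.275
scene g 37 [-80.1 217. ] rel pivot [  8.9 100.1] y -5.6 ik [ 2.33 -0.24]
scene b 47 [-88.9 188.1] rel pivot [ 0.1 71.2] y -12.2 ik [ 1.95 -0.23]
top g 0 [-86.7 211.9] rel pivot [ 5.8 96.2] y nan ik [ 2.05 -0.23]
top b 0 [-92.2 188.5] rel pivot [ 0.4 72.9] y nan ik [ 2.05 -0.23]
```

View pics/a4.png

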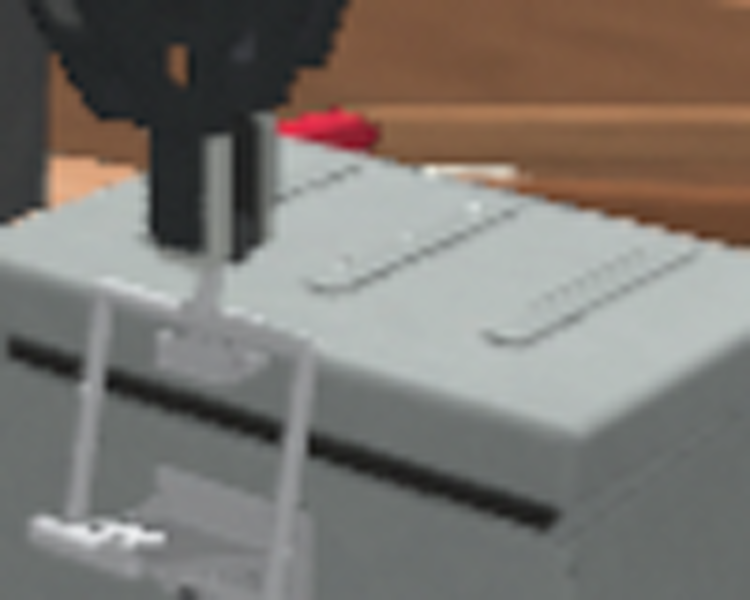

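The loop is now past upright, with its crossbar (about (110,285) to (310,345)) directly above the keeper at (205,340). I'll lower it into the hook.

>>> send_rows --increments '[{"hand": 6,"translation": [0.002,-0.0003,-0.006],"yaw": 0},{"hand": 6,"translation": [0.003,-0.0005,-0.012],"yaw": 0},{"hand": 6,"translation": [0.003,-0.0005,-0.018],"yaw": 0},{"hand": 6,"translation": [0.003,-0.0005,-0.024],"yaw": 0},{"hand": 6,"translation": [0.003,-0.0005,-0.028],"yaw": 0},{"hand": 6,"translation": [0.003,-0.0005,-0.028],"yaw": 0}]'

```text
clock: 18.18
ee_pos: [515.7, -313.6, 215.9]
tcp_rot: [-179.8, -0.0, 80.8]
contact_force: [-5.1, -0.2, 2.5]
gripper_width: 0.137
finger_force: 59.1
```

```bash
python3 meas.py 1.5 -.23 2>/dev/null
```

```text
[ 515.7 -313.6  215.9] [-38.8  11.3  92.7  -0.1  76.1 -29.5] 18.175
scene g 49 [-89.8 203.8] rel pivot [-0.8 86.9] y -4.2 ik [ 1.38 -0.15]
scene b 51 [-88.3 179.6] rel pivot [ 0.7 62.7] y -11.6 ik [ 1.41 -0.23]
top g 0 [-86.9 203.1] rel pivot [ 5.7 87.4] y nan ik [ 1.5  -0.23]
top b 0 [-92.3 179.7] rel pivot [ 0.2 64. ] y nan ik [ 1.5  -0.23]
```

>>> send_rows --increments '[{"hand": 6,"translation": [0,0,-0.005],"yaw": 0},{"hand": 6,"translation": [0,0,-0.01],"yaw": 0},{"hand": 6,"translation": [0,0,-0.01],"yaw": 0}]'

```text
clock: 18.65
ee_pos: [516.1, -313.8, 214.5]
tcp_rot: [-179.9, 0.0, 80.8]
contact_force: [-7.8, 2.4, 8.7]
gripper_width: 0.131
finger_force: 59.8
```

```bash
python3 meas.py 1.35 -.23 2>/dev/null
```

```text
[ 516.1 -313.8  214.5] [-38.7  11.4  92.8  -0.1  75.9 -29.5] 18.65
scene g 46 [-87.9 200.6] rel pivot [ 1.1 83.7] y -5.3 ik [ 1.16 -0.16]
scene b 49 [-87.9 178.4] rel pivot [ 1.1 61.5] y -11.6 ik [ 1.34 -0.23]
top g 0 [-86.1 200.7] rel pivot [ 6.5 85.1] y nan ik [ 1.35 -0.23]
top b 0 [-91.6 177.4] rel pivot [ 1.  61.7] y nan ik [ 1.35 -0.23]
```

The bar is seated in the keeper: 61.5 mm above the pivot against about 62 expected, with a firm upward reaction. I'll let go and move in front of the lever.

>>> send_rows --increments '[{"hand": 34,"translation": [0,0,0],"yaw": 0},{"hand": 34,"translation": [0,0,0],"yaw": 0},{"hand": 34,"translation": [0,0,0.1],"yaw": 0},{"hand": 60,"translation": [0,0,0.25],"yaw": 0},{"hand": 85,"translation": [-0.2,0.033,0.28],"yaw": 0},{"hand": 85,"translation": [-0.384,0.0627,0.28],"yaw": 0},{"hand": 85,"translation": [-0.384,0.0627,0.28],"yaw": 0},{"hand": 85,"translation": [-0.384,0.0627,0.28],"yaw": 0}]'

```text
clock: 19.75
ee_pos: [402.1, -295.1, 297.7]
tcp_rot: [179.9, 0.0, 80.7]
contact_force: [0.5, 0.5, -0.1]
gripper_width: 0.989
finger_force: 0.0
```

```bash
python3 meas.py 1.3 -.2 2>/dev/null; python3 - <<'E'
from h import *
f,P=cloud("scene");C=case(P);print(fitlatch(C,(1.3,-.2)))
x,y,z=np.moveaxis(C,2,0)
m=(abs(y)<14)&(x<-100)&(x>-160)&(z>60)&(z<135);q=C[m];print(len(q),[(a,np.median(q[(q[:,0]>=a)&(q[:,0]<a+6),2]).round(1)) for a in range(-160,-98,6) if ((q[:,0]>=a)&(q[:,0]<a+6)).any()])
cv2.imwrite("pics/a5.png",cv2.resize(f["frame"][150:250,290:410,::-1],(720,600),interpolation=cv2.INTER_CUBIC))
E
```

```text
[ 402.1 -295.1  297.7] [-45.4  -6.6 102.4   0.   84.1 -36.1] 19.75
scene g 69 [-82.4 200.3] rel pivot [ 6.6 83.4] y -1.5 ik [ 1.22 -0.22]
scene b 47 [-87.7 177.9] rel pivot [ 1.3 61. ] y -12.4 ik [ 1.3  -0.23]
top g 56 [-85.7 200.3] rel pivot [ 6.9 84.6] y -0.4 ik [ 1.32 -0.23]
top b 32 [-91.5 176.6] rel pivot [ 1.1 60.9] y -19.7 ik [ 1.29 -0.23]
(array([-90.37963825, 116.67670693,   1.28892966,  -0.24172576]), {'l': 230, 'b': 47, 'g': 62}, [-12.0, -2.0], array([-82.41221213, 200.61178037]))
242 [(-154, np.float64(106.2)), (-148, np.float64(108.0)), (-142, np.float64(108.5)), (-136, np.float64(110.0)), (-130, np.float64(111.6)), (-124, np.float64(113.8)), (-118, np.float64(115.3)), (-112, np.float64(117.5)), (-106, np.float64(119.4))]
```

View pics/a5.png

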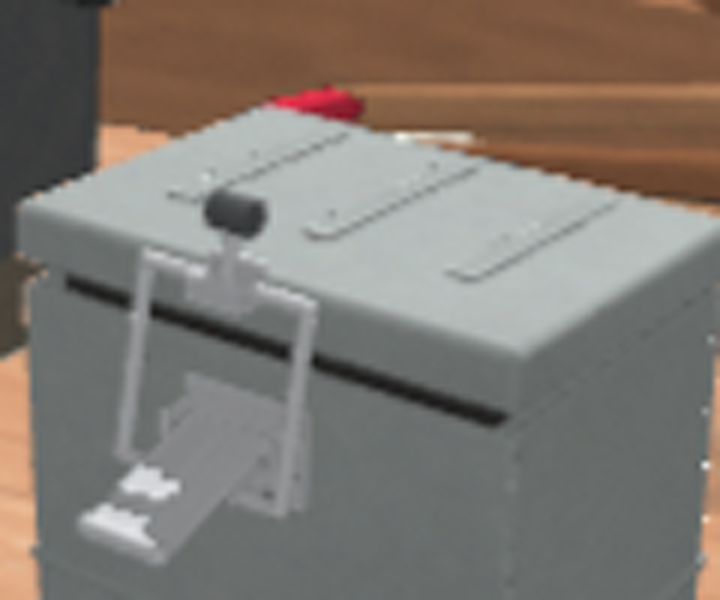

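The bar sits in the keeper at (225,285), with the loop upright and free. The lever sticks out at about (130,510), at 1.29 rad. I'll press it down with the tip of the open finger.

>>> send_rows --increments '[{"hand": 85,"translation": [0,0,-0.2],"yaw": 0},{"hand": 85,"translation": [0,0,-0.4],"yaw": 0},{"hand": 85,"translation": [0,0,-0.53],"yaw": 0},{"hand": 85,"translation": [0,0,-0.59],"yaw": 0},{"hand": 85,"translation": [0,0,-0.59],"yaw": 0}]'

```text
clock: 20.52
ee_pos: [401.7, -294.6, 119.6]
tcp_rot: [-179.9, -0.1, 80.8]
contact_force: [-0.4, 0.7, 0.5]
gripper_width: 0.996
finger_force: 0.0
```

>>> send_rows --increments '[{"hand": 85,"translation": [0,0,-0.022],"yaw": 0},{"hand": 85,"translation": [0.0135,-0.0022,-0.045],"yaw": 0},{"hand": 85,"translation": [0.0227,-0.0037,-0.07],"yaw": 0},{"hand": 85,"translation": [0.0306,-0.005,-0.085],"yaw": 0},{"hand": 85,"translation": [0.04,-0.0065,-0.098],"yaw": 0},{"hand": 85,"translation": [0.0507,-0.0083,-0.111],"yaw": 0},{"hand": 85,"translation": [0.0625,-0.0102,-0.123],"yaw": 0},{"hand": 85,"translation": [0.0625,-0.0102,-0.123],"yaw": 0}]'

```text
clock: 21.52
ee_pos: [420.6, -297.6, 83.0]
tcp_rot: [-180.0, -0.1, 80.8]
contact_force: [-1.0, 0.1, 0.5]
gripper_width: 0.996
finger_force: 0.3
```

```bash
python3 - <<'E'
from h import *
s=sense();t=np.array(s["ee_pos"]);print(((t[:2]-O)@EX).round(1),t[2].round(1),np.round(s["contact_force"],1))
f,P=cloud("scene");C=case(P);x,y,z=np.moveaxis(C,2,0)
m=(abs(y)<17)&(x<-92)&(x>-160)&(z>50)&(z<135);q=C[m];print(len(q),[(a,np.percentile(q[(q[:,2]>=a)&(q[:,2]<a+6),0],[10,50,90]).round(1).tolist()) for a in range(50,130,6) if ((q[:,2]>=a)&(q[:,2]<a+6)).any()])
b=C[(abs(y)<30)&(abs(y)>11)&(x<-80)&(x>-102)&(z>165)&(z<190)];print("bar",np.median(b,0))
m=(abs(y)<100)&(x>-65)&(x<60)&(z>140)&(z<200)&(abs(y)>30);c0,n,Q=plane(C[m]);n*=np.sign(n[2]);print("lid",n)
E
```

```text
-180.9 83.0 [-1.   0.1  0.5]
546 [(68, [-129.7, -129.6, -129.6]), (74, [-136.3, -129.4, -123.8]), (80, [-137.0, -134.9, -120.4]), (86, [-137.0, -124.1, -116.2]), (92, [-137.0, -115.5, -110.2]), (98, [-137.1, -111.4, -106.5]), (104, [-137.1, -106.3, -102.0]), (110, [-137.0, -127.6, -98.2]), (116, [-135.5, -126.5, -94.4]), (122, [-136.7, -125.3, -101.5]), (128, [-138.6, -117.4, -110.8])]
bar [-90.40808984 -11.65449017 173.90473867]
lid [4.68194874e-03 1.80226663e-04 9.99989023e-01]
```

>>> send_rows --increments '[{"hand": 85,"translation": [-0.05,0.008,0.01],"yaw": 0},{"hand": 85,"translation": [-0.102,0.0166,0.01],"yaw": 0},{"hand": 85,"translation": [-0.102,0.0166,-0.1],"yaw": 0},{"hand": 85,"translation": [-0.102,0.0166,-0.2],"yaw": 0},{"hand": 85,"translation": [-0.102,0.0166,-0.228],"yaw": 0},{"hand": 85,"translation": [-0.102,0.0166,-0.228],"yaw": 0}]'

```text
clock: 22.32
ee_pos: [389.2, -292.8, 15.2]
tcp_rot: [-180.0, -0.0, 80.7]
contact_force: [-0.6, 0.1, -0.1]
gripper_width: 0.995
finger_force: 0.0
```

>>> send_rows --increments '[{"hand": 85,"translation": [0.02,-0.0033,0],"yaw": 0},{"hand": 85,"translation": [0.04,-0.0065,0],"yaw": 0},{"hand": 85,"translation": [0.06,-0.0098,0],"yaw": 0},{"hand": 85,"translation": [0.08,-0.013,0],"yaw": 0},{"hand": 85,"translation": [0.1,-0.0163,0],"yaw": 0},{"hand": 85,"translation": [0.115,-0.0187,0],"yaw": 0},{"hand": 85,"translation": [0.115,-0.0187,0],"yaw": 0}]'

```text
clock: 23.2
ee_pos: [425.5, -299.3, 15.9]
tcp_rot: [179.9, 0.1, 80.8]
contact_force: [0.9, -0.6, -0.0]
gripper_width: 0.994
finger_force: 0.0
```

>>> send_rows --increments '[{"hand": 85,"translation": [0.007,-0.0011,0],"yaw": 0},{"hand": 85,"translation": [0.014,-0.0023,0],"yaw": 0},{"hand": 85,"translation": [0.014,-0.0023,0],"yaw": 0}]'

```text
clock: 23.58
ee_pos: [427.2, -298.5, 14.4]
tcp_rot: [-179.8, -0.1, 80.8]
contact_force: [-4.2, 1.5, -0.0]
gripper_width: 0.997
finger_force: 0.0
```

```bash
cat > lev.py <<'E'
from h import *
s=sense();t=np.array(s["ee_pos"]);print(((t[:2]-O)@EX).round(1),t[2].round(1),np.round(s["contact_force"],1))
for c in("scene","top"):
    f,P=cloud(c);C=case(P);x,y,z=np.moveaxis(C,2,0)
    m=(abs(y)<17)&(x<-85)&(x>-140)&(z>50)&(z<135);q=C[m];print(len(q),[(a,np.percentile(q[(q[:,2]>=a)&(q[:,2]<a+6),0],[10,50,90]).round(1).tolist()) for a in range(50,130,6) if ((q[:,2]>=a)&(q[:,2]<a+6)).any()])
    b=C[(abs(y)<30)&(abs(y)>11)&(x<-80)&(x>-102)&(z>165)&(z<190)];print("bar",np.median(b,0) if len(b) else 0)
    m=(x>-65)&(x<60)&(z>140)&(z<200)&(abs(y)<100)&(abs(y)>30)
    if m.sum()>100: c0,n,Q=plane(C[m]);n*=np.sign(n[2]);print("lid",n.round(4))
    if c=="scene":cv2.imwrite("pics/lev.png",cv2.resize(f["frame"][160:270,270:410,::-1],(763,600),interpolation=cv2.INTER_CUBIC))
E
python3 lev.py
```

```text
-174.2 14.4 [-4.2  1.5 -0. ]
512 [(50, [-129.6, -126.2, -108.9]), (56, [-128.9, -111.1, -98.3]), (62, [-119.7, -108.4, -96.2]), (68, [-132.4, -106.1, -93.8]), (74, [-136.5, -108.3, -94.0]), (80, [-113.1, -104.8, -93.4]), (86, [-114.8, -110.0, -94.7]), (92, [-120.1, -105.2, -93.6]), (98, [-118.8, -110.0, -94.4]), (104, [-115.7, -95.5, -94.1]), (110, [-113.0, -95.8, -94.3]), (116, [-95.9, -94.4, -89.9]), (122, [-95.8, -94.9, -92.7])]
bar [-91.61805531 -17.49392171 173.17527969]
lid [-2.1e-03 -5.0e-04  1.0e+00]
45 [(62, [-100.9, -99.5, -98.5]), (68, [-98.3, -98.3, -98.3]), (74, [-98.5, -98.5, -98.5]), (86, [-98.9, -98.7, -98.4]), (92, [-98.9, -98.9, -98.9]), (98, [-98.8, -98.6, -92.0]), (104, [-98.6, -98.6, -98.6]), (110, [-98.7, -98.4, -92.4]), (116, [-98.6, -97.1, -92.0]), (122, [-97.0, -96.7, -95.0])]
bar [-90.63686576 -14.72719293 171.1003131 ]
lid [ 1.e-04 -5.e-04  1.e+00]
```

>>> send_rows --increments '[{"hand": 85,"translation": [0.007,-0.0011,0],"yaw": 0},{"hand": 85,"translation": [0.013,-0.0021,0],"yaw": 0},{"hand": 85,"translation": [0.013,-0.0021,0],"yaw": 0}]'

```text
clock: 24.05
ee_pos: [428.0, -297.8, 13.2]
tcp_rot: [-179.4, -0.2, 80.8]
contact_force: [-18.8, 3.2, 3.2]
gripper_width: 0.997
finger_force: 0.0
```

>>> send_rows --increments '[{"hand": 85,"translation": [-0.07,0.0114,0],"yaw": 0},{"hand": 85,"translation": [-0.14,0.0228,0.01],"yaw": 0},{"hand": 85,"translation": [-0.17,0.028,0.2],"yaw": 0},{"hand": 85,"translation": [-0.17,0.028,0.4],"yaw": 0},{"hand": 85,"translation": [-0.17,0.028,0.6],"yaw": 0},{"hand": 85,"translation": [-0.17,0.028,0.8],"yaw": 0},{"hand": 85,"translation": [-0.17,0.028,0.8],"yaw": 0},{"hand": 85,"translation": [-0.17,0.028,0.8],"yaw": 0}]'

```text
clock: 25.05
ee_pos: [381.6, -291.6, 255.2]
tcp_rot: [179.9, 0.0, 80.8]
contact_force: [0.2, -0.2, -0.2]
gripper_width: 0.993
finger_force: 0.0
```

```bash
python3 lev.py; python3 - <<'E'
from plant import *
import numpy as np
for q in("nail_carton","oak_block","tape","pine_piece"):print(q,[np.round(d["position"]).tolist() for d in spot_in("top",q)[:1]])
E
```

```text
-220.3 255.2 [ 0.2 -0.2 -0.2]
377 [(56, [-98.9, -97.7, -96.9]), (62, [-98.5, -96.0, -94.1]), (68, [-96.1, -94.8, -93.4]), (74, [-96.3, -95.0, -93.5]), (80, [-95.9, -94.3, -93.3]), (86, [-95.6, -94.9, -93.9]), (92, [-96.1, -94.7, -92.9]), (98, [-96.0, -94.8, -93.5]), (104, [-95.7, -94.7, -93.4]), (110, [-96.4, -94.8, -93.4]), (116, [-95.9, -94.7, -91.1]), (122, [-95.7, -94.6, -91.7])]
bar [-91.10693894 -11.74045326 172.90601197]
lid [-2.5e-03  7.0e-04  1.0e+00]
98 [(56, [-101.5, -100.6, -99.9]), (62, [-101.4, -99.7, -98.9]), (68, [-99.0, -98.8, -98.7]), (74, [-98.7, -98.6, -98.5]), (80, [-98.9, -98.7, -98.4]), (86, [-98.8, -98.6, -98.3]), (92, [-98.8, -98.7, -98.4]), (98, [-98.8, -98.7, -92.3]), (104, [-98.8, -98.4, -94.2]), (110, [-98.6, -98.6, -98.5]), (116, [-98.6, -96.7, -92.0]), (122, [-98.0, -97.0, -96.6])]
bar [-91.44482948  11.21292858 171.82807307]
lid [ 1.3e-03 -5.0e-04  1.0e+00]
nail_carton [[513.0, -162.0, 51.0]]
oak_block [[548.0, -513.0, 46.0]]
tape [[395.0, -451.0, 21.0]]
pine_piece [[452.0, -131.0, 32.0]]
```

View pics/lev.png

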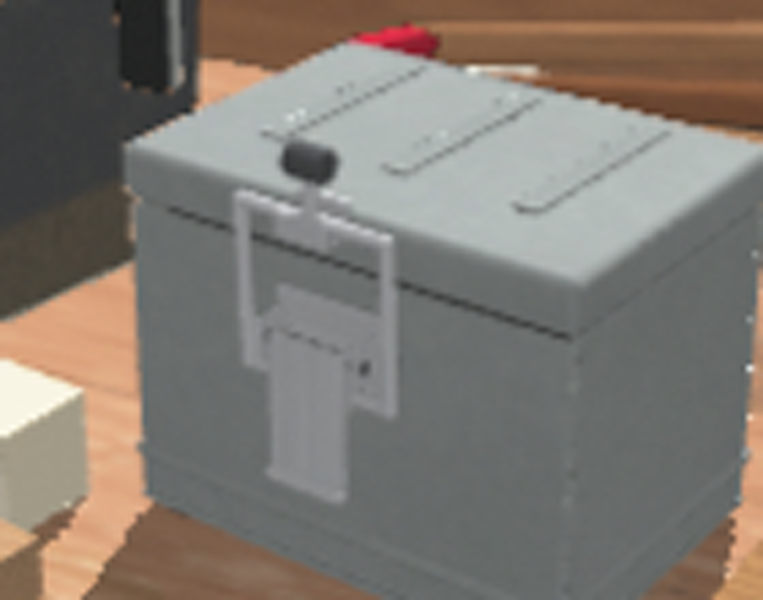

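The lever hangs flat against the case front at (310,415). The bar is in the keeper at (315,215), and the seal gap has closed to a thin line. I'll hand it in.

```bash
python3 -c "
from plant import *
print(finish_job())"
```

```text
the job is handed in; nothing more can be done
None
```

The case is latched: the lid is tight, the loop is hooked in the keeper and the lever is fully home. It took two slipped grips on the loop before the third held. I handed it in at about 25 s with the arm clear; the carton, oak block and tape read within about 3 mm of their start positions, and the pine block's two weak readings differ by about 24 mm, probably because the arm partly hid it, since it never went near it.

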